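# Turn out a tub of washed pipette bulbs over the stop bar

### The arm

A 6-joint arm with a two-finger parallel gripper is mounted at the origin on a cart in front of the work surface, level with it; the furniture and walls round the work are solid. World frame = base frame: x ahead of the robot, y to its left, z up, the work surface at z = 0. Lengths are in m, angles in rad, forces in N, time in s.
With the tool pointing down it reaches from about 0.325 to 0.9 m from the base axis. Payload 3.5 kg.
Tool frame: the origin (TCP) lies at the very end of the fingers, on their centre line; the grasp point (between the pads) lies 19 mm behind it; z points along the fingers, y is the direction in which the jaws open and shut (so a half turn about z gives the same grasp; the last joint's range is limited). The gripper opens to 85 mm and grips with 20 to 120 N. Pads are 22 mm wide; open, the fingers measure 114 mm over their backs; the gripper's body (76 mm by 85 mm) begins 54 mm behind the grasp point. The pads swing forward as they close: fully open they stand 13 mm farther back than shut.
Start: joints at [1.216, 0.276, -0.026, 1.268, 0, 1.467], TCP at [0.156, 0.605, 0.231] pointing down, gripper open.
Joint ranges: [-3.12, 3.12], [-0.85, 1.88], [-1.08, 1.24], [-1.95, 2.15], [-1.57, 1.53], [-3.14, 3.14]. Speed limits (rad/s): [2.57, 2.57, 3.14, 3.14, 3.14, 3.14].

### API

Orientations are given as a rotation vector (axis times angle).
In Python, from rig import bot gives the robot as it stands. The module is installed in compiled form; this text tells all that it offers.
- The arm moves only by the shell command python3 -m inch 'ROWS'. ROWS is JSON, a list of rows, each an object of numbers: "tx", "ty", "tz": the shift along the tool's x, y, z in m; "wx", "wy", "wz": the turn, a rotation vector about the tool's x, y, z in rad; "claw": the finger opening in m, from 0 to 0.0854. In form: [{"tx": .., "ty": .., "tz": .., "wx": .., "wy": .., "wz": .., "claw": ..}, ...]. A call has 1 to 8 rows; each row shifts and turns the pose as measured when the row begins, along the tool's axes as they then stand; what a row does not reach is not made up. A row lasts 1/8 s, in which the tool goes at most 62.5 mm and 10.7 degrees, less where a joint would pass 70% of its speed; a pose out of reach is approached as far as the arm can. A call with a gripper value outside its range is refused whole. The fingers move at their own pace and stop on an object; the grip force is fixed at half the most. Time passes only in rows, so rows that do not move let the fingers close. It gives the time, the measured TCP pose, the force and the opening at its end, in the units of the state.
- bot.sense(): the state, without advancing time (a new reading comes with each control period).
- bot.get_image(name): name is "side" or "top"; returns the picture (384x512x3 uint8, red, green, blue); there is no depth.
- bot.camera_model(name): a dict with "fx", "fy", "cx", "cy" (pixels), "dist_coeffs" ([k1, k2, p1, p2, k3] as OpenCV has them; the pictures are not rectified), "R" (3x3) and "t" (3): a world point X has camera coordinates R X + t. Camera axes: x right, y down, z forward; pixel columns grow to the right and rows downward; lengths in m; the calibration is good to about 2 mm. A picture is of the moment at which its call begins. camera_model takes no time and is no camera call.
- bot.sign_off(): hands the job in, once; it reports no verdict.
The state is a dict: "clock": time; "qpos": joint angles; "joint_velocities": joint speeds; "tau": joint torques, N m; "eef_pos": TCP position; "tcp_rot": TCP orientation; "contact_force": force on the tool from outside, world axes, zero at the start; "ft_torque": the same for the moment, N m; "gripper_width": finger opening in m.
Only numpy, scipy, OpenCV 4.12 (cv2) and the standard library are available. Lean on these libraries where they do the work, as an engineer would, in place of code of your own. Each camera call takes 0.05 s, during which the arm holds its last target.

### The job

Empty the tub of washed rubber bulbs into the drying tray: slide the tub along the deck of the tipping stand until its foot lip is fully home under the stop bar, then tip it over the bar and lower it gently onto the chute, still hooked on the bar, so that all three bulbs run down into the enamel tray. When they are out, swing the empty tub back over the bar so that it stands upright on the deck as before, and let go; leave the other things on the bench where they are.

Things in the scene. Friction and masses are not known exactly. Their poses are not given: they have to be found in the camera images.
- stand: stainless tipping stand, fixed, 186 mm wide (x), 290 mm long (y). Origin on the bench below the middle of the stop bar; +y is the tipping direction. Flat deck at z = 110 mm from y = -205 to +6 mm, between side plates 176 mm apart that stand 16 mm above it. Beyond the bar a chute with side cheeks goes down at 45 degrees to y = 82, z = 49 mm, ending over the tray
- stop_bar (a point): middle of the stop bar: fixed round bar 12 mm thick across the stand (along x), axis 124 mm above the bench, 8 mm free under it; axes as the stand's. With the tub home, its lip and wall hook on the bar and it swings about the bar's axis: upright at 0, past its balance at 60 to 80 degrees, lying on the chute, mouth downhill, at 135 degrees. Lowered there, the lip holds it; let fall, it jumps off
- tub: open white tub, loose, 164 mm wide (x), 100 mm long (y), 95 mm high, about 0.5 kg; origin mid-underside, z to its mouth. Starts on the deck, 30 to 75 mm short of home, its +y wall towards the bar. At the foot of that wall a lip 4 mm thick, 124 mm wide juts out 14 mm. Home: lip under the bar, wall against the bar, tub origin at y = -56 mm in the stand's frame
- tub_handle (a point): middle of the tub's handle: round steel bar 10 mm thick along x, 90 mm free between its arms, 40 mm clear of the rear wall (tub frame y = -95, z = 84 mm). Tub home: 151 mm behind and 70 mm above the stop bar's axis; tub on the chute: 156 mm beyond, 57 mm above. Pinched lightly across (along y, about 20 N) it turns in fingers that point straight down all the way; a hard grip drags the empty tub off the bar on the way back
- tub_lip (a point): middle of the front edge of the tub's foot lip (tub frame y = +64, z = 2 mm); with the tub home it is 8 mm beyond the bar's axis
- tub_heel (a point): inner corner between foot lip and front wall (tub frame y = +50, z = 4 mm); it stays about 9 to 14 mm from the bar's axis as the tub swings on the bar
- tray: white enamel tray, fixed, 279 mm (x) by 404 mm (y) and 40 mm high, its near short rim below the end of the chute; origin in the middle of its underside
- bulb_0_mid (a point): middle of the round part (46 mm across) of a rubber pipette bulb 73 mm long, 50 g; loose in the tub at the start
- bulb_1_mid (a point): middle of the round part (46 mm across) of a rubber pipette bulb 73 mm long, 50 g; loose in the tub at the start
- bulb_2_mid (a point): middle of the round part (46 mm across) of a rubber pipette bulb 73 mm long, 50 g; loose in the tub at the start
- wash_bottle: bystander: squeeze wash bottle with bent nozzle, 66x100x185 mm; loose, origin in the middle of its underside
- sample_bottle_a: bystander: clear stoppered glass bottle, 59 mm across, 140 mm high; loose, origin in the middle of its underside
- sample_bottle_b: bystander: clear stoppered glass bottle, 59 mm across, 140 mm high; loose, origin in the middle of its underside
- weight_case: bystander: shut wooden case, 121x150x43 mm; loose, origin in the middle of its underside
- flask: bystander: stoppered conical flask, 75 mm across, 114 mm high; loose, origin in the middle of its underside
- timer: bystander: flat kitchen-type timer, 62x66x18 mm; loose, origin in the middle of its underside
- marker: bystander: white marker pen with red cap lying flat, 126 mm long; loose, origin in the middle of its underside
- petri: bystander: lidded petri dish, 73 mm across, 15 mm high; loose, origin in the middle of its underside
Not all that is in view belongs to the job. Leave any orange look-alike of the part that bears bulb_2_mid alone.

How it is judged:
By the outcome, as a careful person would: the job done as asked, in the order asked, and still so for the second after the job is handed in, with the robot touching nothing.
It also fails if it takes over 59 s, if anything falls off the work surface, if the arm or the gripper's body presses on something with over 40 N, if the wrist force passes 120 N, or if a joint passes its speed limit or range.

## Working session

There is one attempt and no reset: what is moved stays moved. The work goes in short steps, Python scripts to look and compute and a shell command to move; the robot and the scene stay as the last step left them, time stands still between calls to the robot, and variables do not carry over. Pictures are saved under pics/ and viewed, and the job is handed in when it is done.

```bash
mkdir -p pics; python3 - <<'E'
from rig import bot
import cv2
print(bot.sense())
for n in("side","top"):
    im=bot.get_image(n); cv2.imwrite(f"pics/{n}0.png",cv2.cvtColor(im,cv2.COLOR_RGB2BGR))
    m=bot.camera_model(n);print(n,m)
E
```

```text
{'clock': 0.0, 'qpos': array([ 1.21560738e+00,  2.77165199e-01, -2.78911152e-02,  1.26800243e+00,
       -1.99345443e-05,  1.46738526e+00]), 'joint_velocities': array([ 0.00059043, -0.0012061 ,  0.00052971, -0.00090388,  0.00125304,
       -0.00216269]), 'tau': array([ 1.23628270e-03, -4.45512557e+01,  2.95199865e+01,  1.64325762e-02,
        4.98998577e-05,  3.42158648e-07]), 'eef_pos': array([0.15545192, 0.60455021, 0.23013489]), 'tcp_rot': array([-0.39438557, -3.11623869,  0.00346735]), 'contact_force': array([-0.33518922,  0.05848131,  0.29198289]), 'ft_torque': array([ 0.01505909, -0.01334224,  0.06231444]), 'gripper_width': 0.08540001666394895}
side {'fx': 377.5701051543906, 'fy': 377.5701051543906, 'cx': 252.997816918868, 'cy': 195.77104541445152, 'dist_coeffs': array([-0.07717788,  0.        ,  0.        ,  0.        ,  0.        ]), 'R': array([[-0.98572662, -0.16801178, -0.01072741],
       [-0.07816874,  0.51318915, -0.85470845],
       [ 0.14910628, -0.84167033, -0.51899748]]), 't': array([0.49897309, 0.19400734, 1.26591864])}
top {'fx': 373.2790127105995, 'fy': 373.2790127105995, 'cx': 255.0548247794035, 'cy': 189.82680621575977, 'dist_coeffs': array([-0.03262136,  0.        ,  0.        ,  0.        ,  0.        ]), 'R': array([[ 0.00864739, -0.99996131, -0.00161014],
       [-0.98203179, -0.00818875, -0.1885378 ],
       [ 0.18851732,  0.00321156, -0.98206461]]), 't': array([-0.10202007,  0.54118079,  1.07470704])}
```

View pics/side0.png

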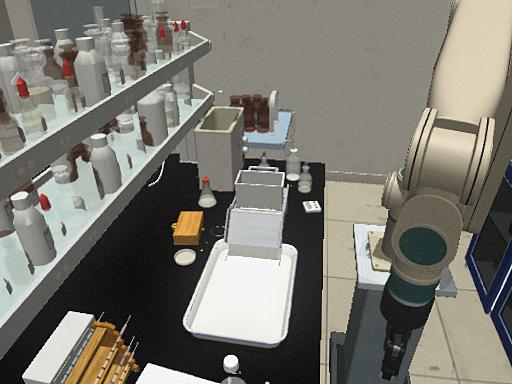

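View pics/top0.png

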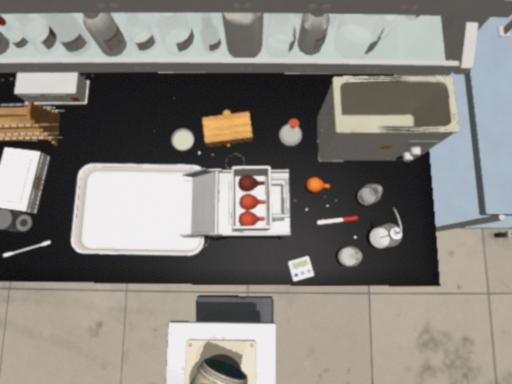

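```bash
python3 - <<'E'
import cv2
a=cv2.imread("pics/top0.png")[150:250,165:335]
cv2.imwrite("pics/topc.png",cv2.resize(a,None,fx=4.7,fy=4.7,interpolation=cv2.INTER_CUBIC))
a=cv2.imread("pics/side0.png")[150:270,210:330]
cv2.imwrite("pics/sidec.png",cv2.resize(a,None,fx=5,fy=5,interpolation=cv2.INTER_CUBIC))
E
```

```text
(no output)
```

View pics/topc.png

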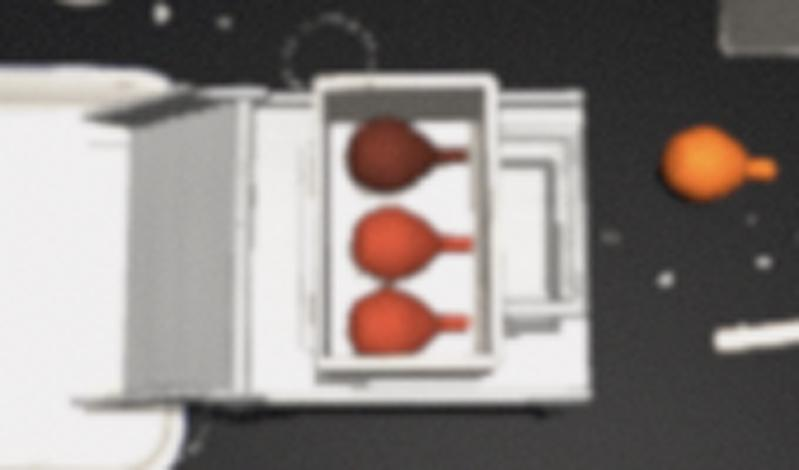

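View pics/sidec.png

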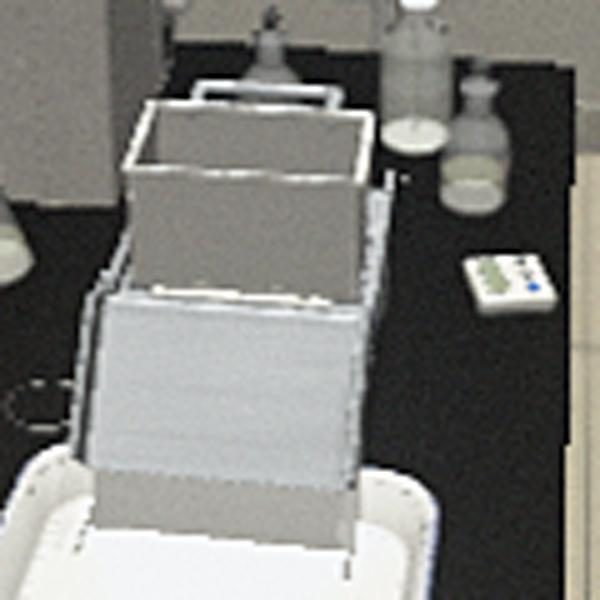

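```bash
cat > h.py <<'E'
import numpy as np, cv2
from rig import bot
def ray(n,px,z):
    m=bot.camera_model(n); K=np.array([[m['fx'],0,m['cx']],[0,m['fy'],m['cy']],[0,0,1]])
    u=cv2.undistortPoints(np.array([[px]],float),K,m['dist_coeffs'])[0,0]
    d=m['R'].T@np.array([u[0],u[1],1]); c=-m['R'].T@m['t']
    return c+d*(z-c[2])/d[2]
def proj(n,X):
    m=bot.camera_model(n); K=np.array([[m['fx'],0,m['cx']],[0,m['fy'],m['cy']],[0,0,1]])
    return cv2.projectPoints(np.atleast_2d(np.array(X,float)),cv2.Rodrigues(m['R'])[0],m['t'],K,m['dist_coeffs'])[0][:,0]
def snap(n,name,crop=None,f=1):
    im=cv2.cvtColor(bot.get_image(n),cv2.COLOR_RGB2BGR)
    if crop: x0,y0,x1,y1=crop; im=im[y0:y1,x0:x1]
    cv2.imwrite(f"pics/{name}.png",cv2.resize(im,None,fx=f,fy=f,interpolation=cv2.INTER_CUBIC)); return im
E
python3 - <<'E'
from h import *
np.set_printoptions(precision=4,suppress=True)
T=lambda x,y:(165+(x+.5)/4.7-.5,150+(y+.5)/4.7-.5)
for n,p,z in [("tubFL",(313,78),.205),("tubRL",(495,78),.205),("tubRR",(495,372),.205),("tubFR",(318,372),.205),("hA",(575,140),.194),("hB",(577,312),.194),("barA",(245,100),.128),("barB",(240,400),.128),("standA",(583,92),.126),("standB",(590,400),.126)]:
    print(n,ray("top",T(*p),z))
S=lambda x,y:(210+(x+.5)/5-.5,150+(y+.5)/5-.5)
for n,p,z in [("hA",(197,85),.194),("hB",(340,94),.194),("tubF",(128,172),.205),("tubF2",(370,180),.205),("tubR",(150,102),.205),("tubR2",(372,112),.205),("barA",(108,298),.126),("barB",(362,312),.126)]:
    print(n,ray("side",S(*p),z))
E
```

```text
tubFL [ 0.5753 -0.0346  0.205 ]
tubRL [ 0.5761 -0.1365  0.205 ]
tubRR [ 0.4119 -0.1367  0.205 ]
tubFR [ 0.4111 -0.0407  0.205 ]
hA [ 0.5434 -0.1819  0.194 ]
hB [ 0.4463 -0.1823  0.194 ]
barA [0.5811 0.0115 0.128 ]
barB [0.4009 0.0094 0.128 ]
standA [ 0.5883 -0.1927  0.126 ]
standB [ 0.4028 -0.1953  0.126 ]
hA [ 0.5502 -0.1821  0.194 ]
hB [ 0.4437 -0.1832  0.194 ]
tubF [ 0.5692 -0.0269  0.205 ]
tubF2 [ 0.4077 -0.0404  0.205 ]
tubR [ 0.5748 -0.1292  0.205 ]
tubR2 [ 0.4159 -0.1375  0.205 ]
barA [0.5783 0.0086 0.126 ]
barB [ 0.4065 -0.0005  0.126 ]
```

Possible confusions (top image): the tub with red bulbs at about (250,198) is the one to take, handle bar at (287,198). The orange bulb at (317,185) on the bench is the look‑alike and stays put; the grey bin at (385,118) and the white tray at (140,208) aren't the tub. The close crop confirms the choice: it has three red/dark‑red bulbs, sits on the deck and has a handle away from the tray.

```bash
python3 -m inch '[{"tz":-0.02,"wz":-0.13,"claw":0.044},{"tz":-0.02,"wz":-0.135,"claw":0.044},{"tx":-0.024,"ty":-0.056},{"tx":-0.024,"ty":-0.056},{"tx":-0.024,"ty":-0.056},{"tx":-0.024,"ty":-0.056},{"tx":-0.024,"ty":-0.056},{"tx":-0.024,"ty":-0.056}]'
```

```text
schema error: expected keys tx, ty, tz, wx, wy, wz, claw
```

```bash
python3 -m inch '[{"tx":0,"ty":0,"tz":-0.02,"wx":0,"wy":0,"wz":-0.13,"claw":0.044},{"tx":0,"ty":0,"tz":-0.02,"wx":0,"wy":0,"wz":-0.135,"claw":0.044},{"tx":-0.024,"ty":-0.056,"tz":0,"wx":0,"wy":0,"wz":0,"claw":0.044},{"tx":-0.024,"ty":-0.056,"tz":0,"wx":0,"wy":0,"wz":0,"claw":0.044},{"tx":-0.024,"ty":-0.056,"tz":0,"wx":0,"wy":0,"wz":0,"claw":0.044},{"tx":-0.024,"ty":-0.056,"tz":0,"wx":0,"wy":0,"wz":0,"claw":0.044}]'
```

```text
clock: 0.85
eef_pos: [0.2574, 0.3791, 0.2681]
tcp_rot: [0.046, -3.139, 0.011]
contact_force: [1.0, -1.0, -0.7]
gripper_width: 0.0438
```

```bash
python3 -m inch '[{"tx":-0.025,"ty":-0.056,"tz":0,"wx":0,"wy":0,"wz":0.015,"claw":0.044},{"tx":-0.025,"ty":-0.056,"tz":0,"wx":0,"wy":0,"wz":0,"claw":0.044},{"tx":-0.025,"ty":-0.056,"tz":0,"wx":0,"wy":0,"wz":0,"claw":0.044},{"tx":-0.025,"ty":-0.056,"tz":0,"wx":0,"wy":0,"wz":0,"claw":0.044},{"tx":-0.025,"ty":-0.056,"tz":0,"wx":0,"wy":0,"wz":0,"claw":0.044},{"tx":-0.025,"ty":-0.056,"tz":0,"wx":0,"wy":0,"wz":0,"claw":0.044},{"tx":-0.025,"ty":-0.056,"tz":0,"wx":0,"wy":0,"wz":0,"claw":0.044},{"tx":-0.025,"ty":-0.056,"tz":0,"wx":0,"wy":0,"wz":0,"claw":0.044}]'
```

```text
clock: 1.85
eef_pos: [0.4647, -0.076, 0.2694]
tcp_rot: [-0.024, 3.141, -0.01]
contact_force: [0.8, 0.6, 0.2]
gripper_width: 0.044
```

```bash
python3 -m inch '[{"tx":-0.016,"ty":-0.053,"tz":0,"wx":0,"wy":0,"wz":0,"claw":0.044},{"tx":-0.015,"ty":-0.053,"tz":0,"wx":0,"wy":0,"wz":0,"claw":0.044},{"tx":0,"ty":0,"tz":0.02,"wx":0,"wy":0,"wz":0,"claw":0.044}]'
python3 - <<'E'
from h import *
snap("top","t1",(170,130,330,270),5); snap("side","s1",(190,130,350,270),5)
s=bot.sense();print(s['eef_pos'],s['tcp_rot'],s['qpos'])
E
```

```text
clock: 2.22
eef_pos: [0.4999, -0.1901, 0.2499]
tcp_rot: [-0.015, 3.138, -0.012]
contact_force: [-0.5, 1.4, -1.0]
gripper_width: 0.0437
[ 0.49606952 -0.18604488  0.24629815] [ 0.01877222 -3.1363503   0.00409186] [-0.47823408  0.10257984 -0.2064671   1.26512236 -0.0047223  -0.49019672]
```

View pics/s1.png

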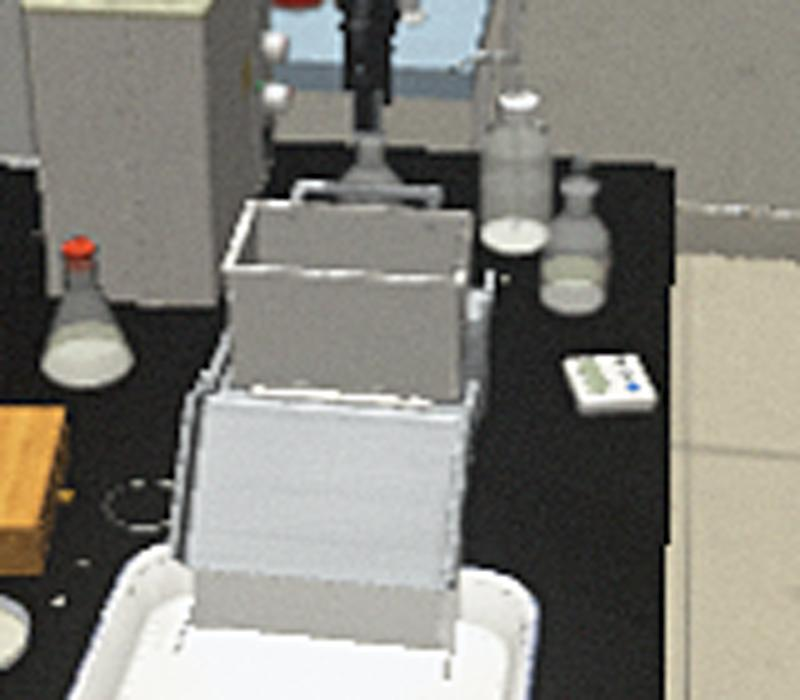

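View pics/t1.png

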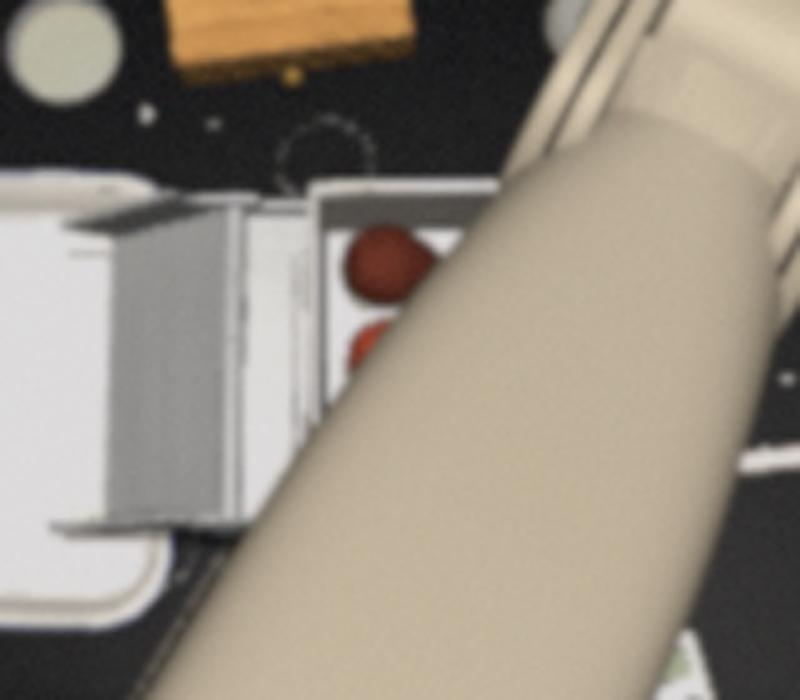

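```bash
python3 -m inch '[{"tx":0,"ty":0.004,"tz":0.03,"wx":0,"wy":0,"wz":0,"claw":0.044},{"tx":0,"ty":0,"tz":0.03,"wx":0,"wy":0,"wz":0,"claw":0.044},{"tx":0,"ty":0,"tz":0.009,"wx":0,"wy":0,"wz":0,"claw":0.044},{"tx":0,"ty":0,"tz":0,"wx":0,"wy":0,"wz":0,"claw":0.02}]'
python3 - <<'E'
from h import *
snap("side","s2",(190,110,350,230),5)
s=bot.sense();print(s['eef_pos'],s['tcp_rot'],s['contact_force'],s['gripper_width'])
E
```

```text
clock: 2.82
eef_pos: [0.4954, -0.1799, 0.1775]
tcp_rot: [0.023, -3.137, 0.004]
contact_force: [0.6, 0.4, 0.3]
gripper_width: 0.0269
[ 0.49572204 -0.1800748   0.17798382] [ 0.02329106 -3.13750477  0.00424825] [-0.4726704   0.46218068 -0.10478081] 0.020960995538985255
```

View pics/s2.png

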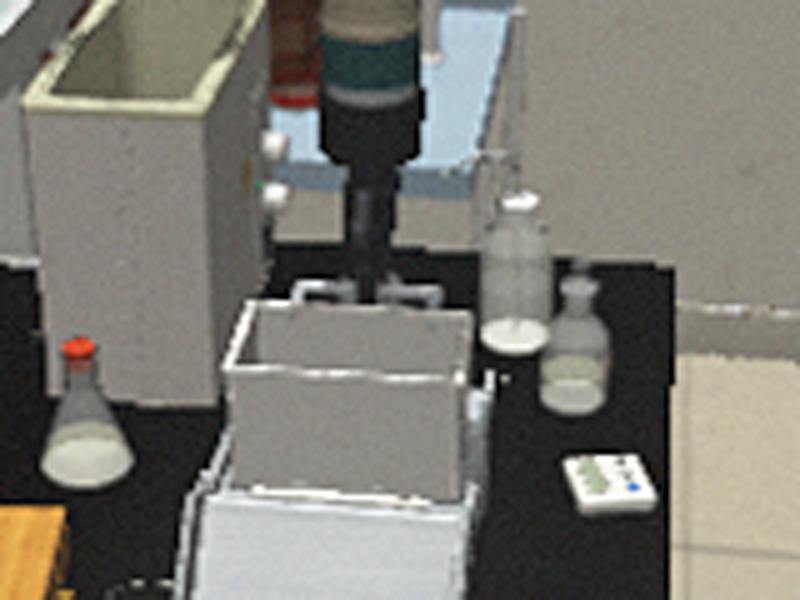

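```bash
python3 -m inch '[{"tx":0,"ty":0,"tz":0,"wx":0,"wy":0,"wz":0,"claw":0.010},{"tx":0,"ty":0,"tz":0,"wx":0,"wy":0,"wz":0,"claw":0.010},{"tx":0,"ty":0,"tz":0,"wx":0,"wy":0,"wz":0,"claw":0.010}]'
python3 -m inch '[{"tx":0,"ty":0.012,"tz":0,"wx":0,"wy":0,"wz":0,"claw":0.010},{"tx":0,"ty":0.010,"tz":0,"wx":0,"wy":0,"wz":0,"claw":0.010}]'
python3 -c "
from rig import bot
s=bot.sense();print(s['eef_pos'],s['contact_force'],s['ft_torque'],s['gripper_width'])"
```

```text
clock: 3.25
eef_pos: [0.497, -0.1806, 0.1807]
tcp_rot: [0.024, -3.141, 0.008]
contact_force: [0.3, 0.3, -1.9]
gripper_width: 0.0099
clock: 3.5
eef_pos: [0.4975, -0.1599, 0.1814]
tcp_rot: [-0.021, 3.141, -0.015]
contact_force: [-0.5, -2.9, -0.8]
gripper_width: 0.0102
[ 0.49750906 -0.15987115  0.18136039] [-0.51098264 -2.93847071 -0.77416022] [-0.65446917  0.02560872  0.0593267 ] 0.010154643423446404
```

```bash
python3 -m inch '[{"tx":0,"ty":0.01,"tz":0,"wx":0,"wy":0,"wz":0,"claw":0.010},{"tx":0,"ty":0.004,"tz":0,"wx":0,"wy":0,"wz":0,"claw":0.010}]'
python3 -m inch '[{"tx":0,"ty":0.004,"tz":0,"wx":0,"wy":0,"wz":0,"claw":0.010}]'
python3 -c "
from rig import bot
s=bot.sense();print(s['eef_pos'],s['contact_force'],s['ft_torque'],s['gripper_width'])"
```

```text
clock: 3.75
eef_pos: [0.4974, -0.1447, 0.1815]
tcp_rot: [-0.022, 3.14, -0.017]
contact_force: [1.0, -3.2, -1.4]
gripper_width: 0.01
clock: 3.88
eef_pos: [0.4974, -0.1404, 0.1815]
tcp_rot: [-0.023, 3.14, -0.018]
contact_force: [-0.0, -3.5, -0.4]
gripper_width: 0.0105
[ 0.49741058 -0.14041705  0.18148165] [-1.87766812e-03 -3.46784293e+00 -4.46224183e-01] [-0.70345985  0.01581689  0.04976379] 0.010532520557282115
```

```bash
python3 -m inch '[{"tx":0,"ty":0.004,"tz":0,"wx":0,"wy":0,"wz":0,"claw":0.010}]'
python3 -m inch '[{"tx":0,"ty":0.004,"tz":0,"wx":0,"wy":0,"wz":0,"claw":0.010}]'
python3 - <<'E'
from h import *
snap("top","t3",(170,130,330,270),5); snap("side","s3",(190,110,350,230),5)
s=bot.sense();print(s['eef_pos'],s['contact_force'],s['ft_torque'])
E
```

```text
clock: 4.0
eef_pos: [0.4969, -0.1379, 0.1817]
tcp_rot: [0.022, -3.141, 0.025]
contact_force: [-3.8, -11.8, 2.2]
gripper_width: 0.0099
clock: 4.12
eef_pos: [0.4967, -0.1374, 0.1826]
tcp_rot: [0.019, -3.14, 0.041]
contact_force: [-3.9, -14.8, 1.9]
gripper_width: 0.0104
[ 0.49673626 -0.13742935  0.18274678] [ -3.57094143 -11.72612577   2.14576911] [-2.55448126  0.65978762 -0.01076531]
```

View pics/s3.png

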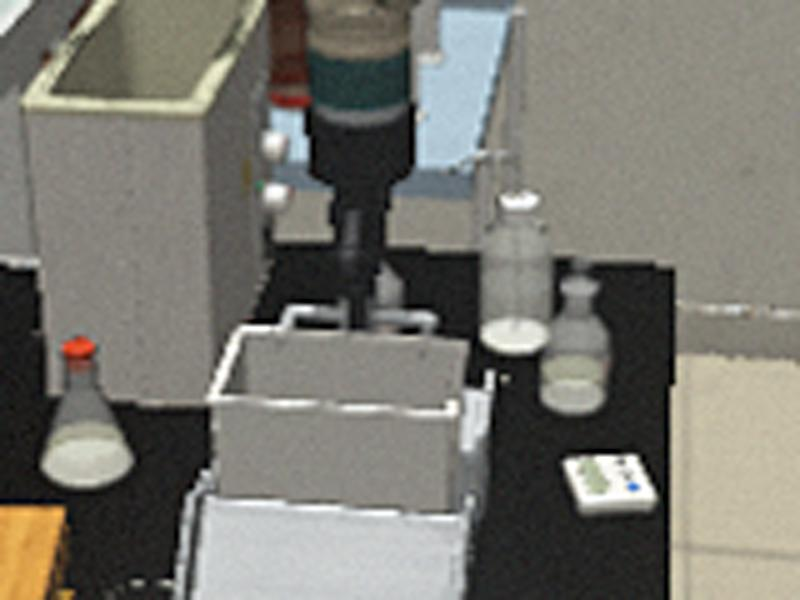

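View pics/t3.png

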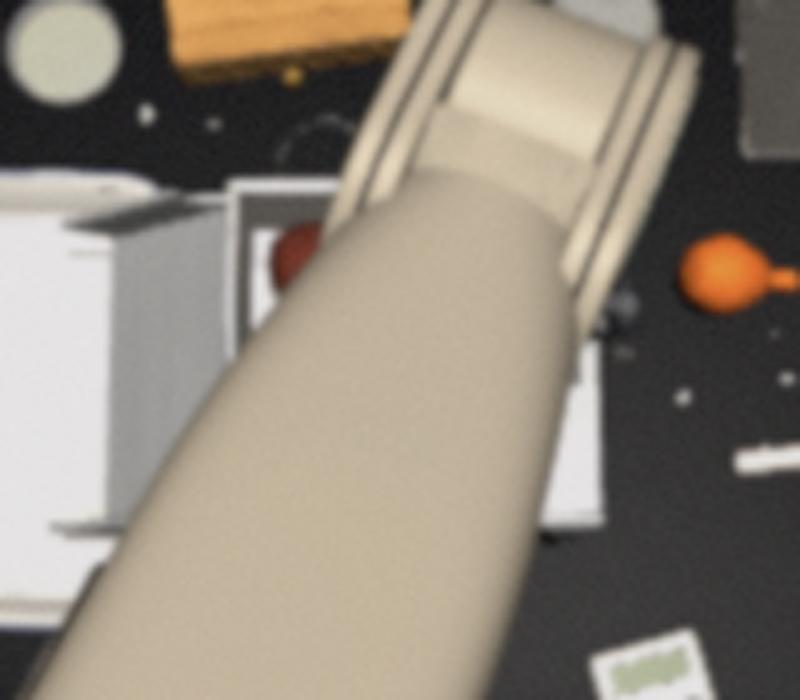

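```bash
cat > arc.py <<'E'
import sys,numpy as np
from rig import bot
# target TCP at tip angle th, from home TCP (y0,z0)
y0,z0=-0.1377,0.1825
by,bz=y0+.151,z0-.070
def P(t):
    t=np.radians(t); return np.array([by-.151*np.cos(t)+.070*np.sin(t), bz+.070*np.cos(t)+.151*np.sin(t)])
def show(ths):
    s=bot.sense(); p=s['eef_pos'][1:]
    r=p-[by,bz]; print("now",s['clock'],s['eef_pos'],s['tcp_rot'],"F",s['contact_force'],"T",s['ft_torque'],"w",s['gripper_width'],"theta",np.degrees(np.arctan2(.07,-.151)-np.arctan2(r[1],r[0])),"rad",np.hypot(*r))
    for t in ths:
        q=P(t); d=q-p; print(t,"ty %.4f tz %.4f"%(d[0],-d[1])); p=q
if __name__=="__main__":
    np.set_printoptions(precision=4,suppress=True); show(np.arange(*map(float,sys.argv[1:4])))
E
python3 -m inch '[{"tx":0,"ty":0.006,"tz":-0.012,"wx":0,"wy":0,"wz":0,"claw":0.009},{"tx":0,"ty":0.007,"tz":-0.012,"wx":0,"wy":0,"wz":0,"claw":0.009}]'
python3 arc.py 15 136 5
python3 - <<'E'
from h import *
snap("side","s4",(190,110,350,230),5)
E
```

```text
clock: 4.47
eef_pos: [0.4962, -0.1251, 0.2063]
tcp_rot: [0.015, -3.139, 0.044]
contact_force: [1.3, -3.8, -1.4]
gripper_width: 0.0092
now 4.475 [ 0.4962 -0.1251  0.2063] [ 0.0151 -3.1386  0.0444] F [ 1.3121 -3.7608 -1.4028] T [-0.749  -0.0776  0.0872] w 0.00922299452817422 theta 9.247547124219112 rad 0.1672230076352975
15.0 ty 0.0107 tz -0.0129
20.0 ty 0.0098 tz -0.0107
25.0 ty 0.0107 tz -0.0098
30.0 ty 0.0115 tz -0.0089
35.0 ty 0.0122 tz -0.0078
40.0 ty 0.0129 tz -0.0067
45.0 ty 0.0134 tz -0.0056
50.0 ty 0.0138 tz -0.0044
55.0 ty 0.0142 tz -0.0032
60.0 ty 0.0144 tz -0.0019
65.0 ty 0.0145 tz -0.0007
70.0 ty 0.0145 tz 0.0006
75.0 ty 0.0144 tz 0.0019
80.0 ty 0.0142 tz 0.0031
85.0 ty 0.0139 tz 0.0043
90.0 ty 0.0134 tz 0.0055
95.0 ty 0.0129 tz 0.0067
100.0 ty 0.0123 tz 0.0078
105.0 ty 0.0115 tz 0.0088
110.0 ty 0.0107 tz 0.0098
115.0 ty 0.0098 tz 0.0107
120.0 ty 0.0089 tz 0.0115
125.0 ty 0.0078 tz 0.0122
130.0 ty 0.0067 tz 0.0129
135.0 ty 0.0056 tz 0.0134
```

View pics/s4.png

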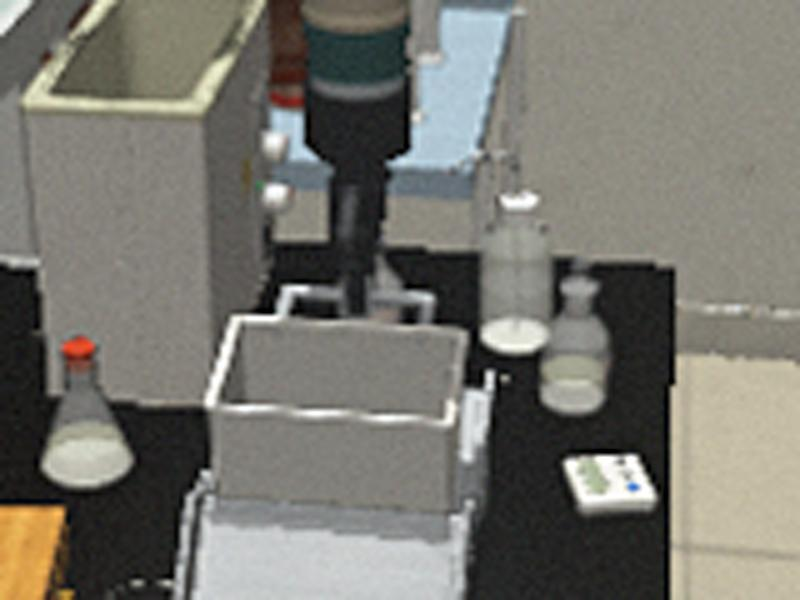

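```bash
python3 -m inch '[{"tx":0,"ty":0.010,"tz":-0.0125,"wx":-0.012,"wy":0,"wz":0,"claw":0.009},{"tx":0,"ty":0.0098,"tz":-0.0107,"wx":-0.01,"wy":0,"wz":0,"claw":0.009},{"tx":0,"ty":0.0107,"tz":-0.0098,"wx":-0.008,"wy":0,"wz":0,"claw":0.009},{"tx":0,"ty":0.0115,"tz":-0.0089,"wx":-0.005,"wy":0,"wz":0,"claw":0.009}]'
python3 arc.py 35 66 5
python3 - <<'E'
from h import *
snap("side","s5",(190,90,350,230),5)
E
```

```text
clock: 5.03
eef_pos: [0.496, -0.0819, 0.2518]
tcp_rot: [0.015, -3.14, -0.004]
contact_force: [-0.4, -4.2, -0.5]
gripper_width: 0.0093
now 5.025 [ 0.496  -0.0819  0.2518] [ 0.0151 -3.1398 -0.0041] F [-0.4046 -4.2406 -0.4673] T [-0.8383  0.0561  0.0116] w 0.009322690480741021 theta 30.786852409741737 rad 0.16875935705012404
35.0 ty 0.0117 tz -0.0046
40.0 ty 0.0129 tz -0.0067
45.0 ty 0.0134 tz -0.0056
50.0 ty 0.0138 tz -0.0044
55.0 ty 0.0142 tz -0.0032
60.0 ty 0.0144 tz -0.0019
65.0 ty 0.0145 tz -0.0007
```

View pics/s5.png

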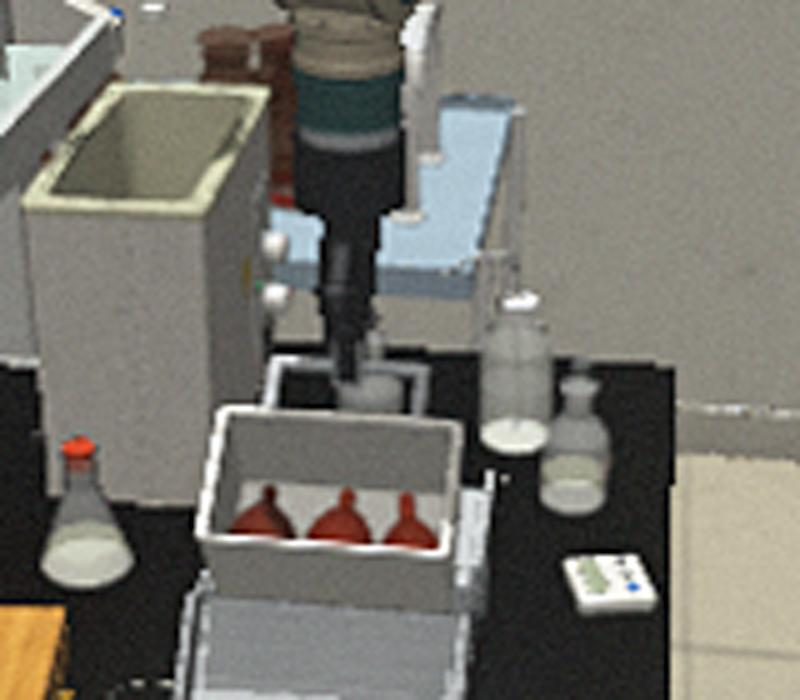

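```bash
python3 -m inch '[{"tx":0,"ty":0.0117,"tz":-0.005,"wx":0,"wy":0,"wz":0,"claw":0.009},{"tx":0,"ty":0.0129,"tz":-0.0067,"wx":-0.004,"wy":0,"wz":0,"claw":0.009},{"tx":0,"ty":0.0134,"tz":-0.0056,"wx":-0.004,"wy":0,"wz":0,"claw":0.009},{"tx":0,"ty":0.0138,"tz":-0.0044,"wx":-0.004,"wy":0,"wz":0,"claw":0.009}]'
python3 arc.py 55 90 5
python3 - <<'E'
from h import *
snap("side","s6",(190,90,350,230),5)
E
```

```text
clock: 5.58
eef_pos: [0.4956, -0.0267, 0.2772]
tcp_rot: [-0.017, 3.141, 0.024]
contact_force: [0.8, -0.9, 0.1]
gripper_width: 0.0093
now 5.575 [ 0.4956 -0.0267  0.2772] [-0.0167  3.1413  0.024 ] F [ 0.8445 -0.9313  0.059 ] T [-0.3772 -0.0763  0.0263] w 0.009289912290102143 theta 51.47727603807953 rad 0.16952711728287456
55.0 ty 0.0107 tz 0.0009
60.0 ty 0.0144 tz -0.0019
65.0 ty 0.0145 tz -0.0007
70.0 ty 0.0145 tz 0.0006
75.0 ty 0.0144 tz 0.0019
80.0 ty 0.0142 tz 0.0031
85.0 ty 0.0139 tz 0.0043
```

View pics/s6.png

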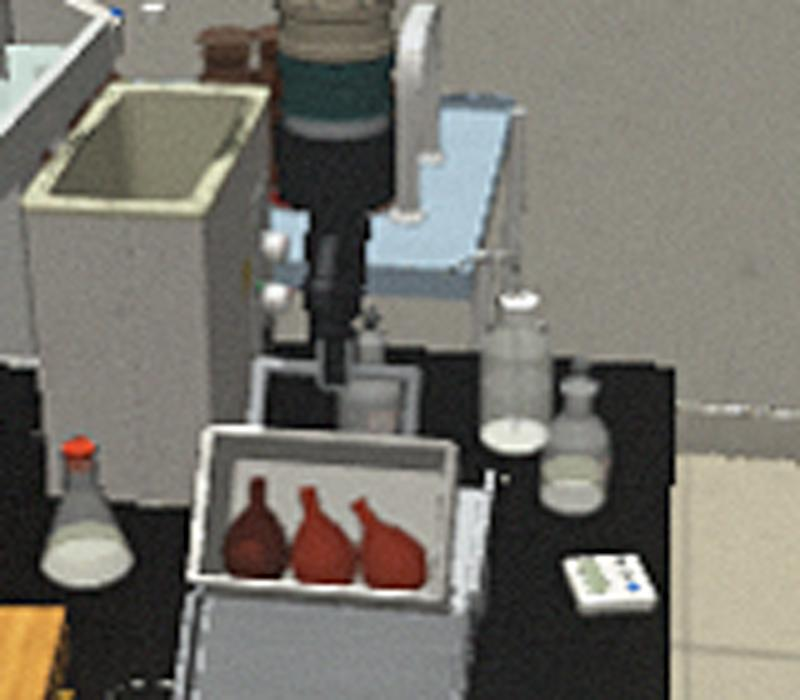

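```bash
python3 -m inch '[{"tx":0,"ty":0.0115,"tz":0.0005,"wx":0,"wy":0,"wz":0,"claw":0.009},{"tx":0,"ty":0.0140,"tz":-0.001,"wx":0.004,"wy":0,"wz":0,"claw":0.009},{"tx":0,"ty":0.014,"tz":0,"wx":0.004,"wy":0,"wz":0,"claw":0.009},{"tx":0,"ty":0.014,"tz":0.001,"wx":0,"wy":0,"wz":0,"claw":0.009}]'
python3 arc.py 75 111 5
python3 - <<'E'
from h import *
snap("side","s7",(190,90,350,230),5)
E
```

```text
clock: 6.12
eef_pos: [0.4948, 0.0319, 0.2793]
tcp_rot: [-0.019, 3.14, 0.016]
contact_force: [-0.5, -0.9, 1.0]
gripper_width: 0.0095
now 6.125 [0.4948 0.0319 0.2793] [-0.0192  3.1403  0.0161] F [-0.459  -0.8776  0.9847] T [-0.1915 -0.1213 -0.0065] w 0.009469390934861429 theta 71.47668938316174 rad 0.16778102911059586
75.0 ty 0.0100 tz 0.0028
80.0 ty 0.0142 tz 0.0031
85.0 ty 0.0139 tz 0.0043
90.0 ty 0.0134 tz 0.0055
95.0 ty 0.0129 tz 0.0067
100.0 ty 0.0123 tz 0.0078
105.0 ty 0.0115 tz 0.0088
110.0 ty 0.0107 tz 0.0098
```

View pics/s7.png

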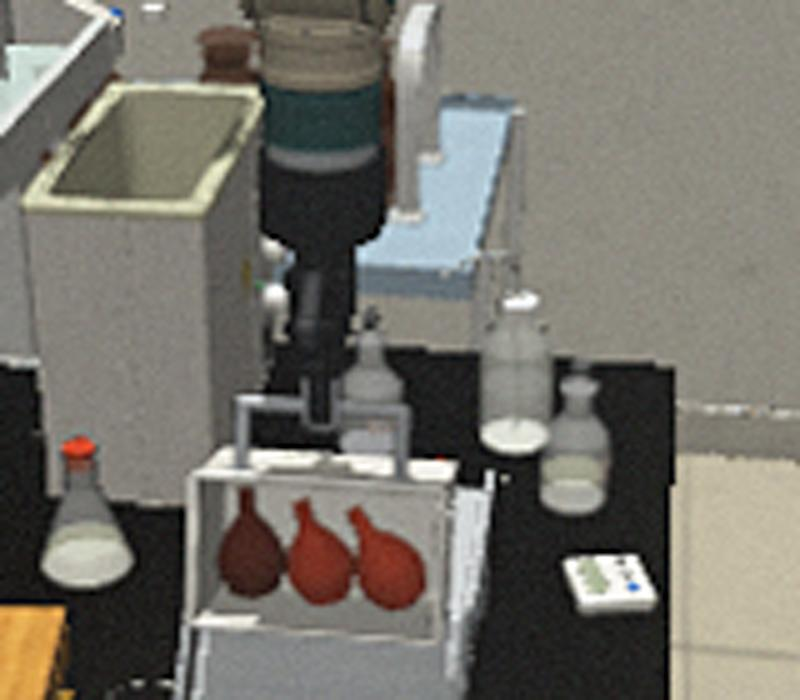

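```bash
python3 -m inch '[{"tx":0,"ty":0.010,"tz":0.0025,"wx":0,"wy":0,"wz":0,"claw":0.0085},{"tx":0,"ty":0.0140,"tz":0.0031,"wx":0,"wy":0,"wz":0,"claw":0.0085},{"tx":0,"ty":0.0135,"tz":0.0043,"wx":0,"wy":0,"wz":0,"claw":0.0085},{"tx":0,"ty":0.0132,"tz":0.0055,"wx":0,"wy":0,"wz":0,"claw":0.0085}]'
python3 arc.py 95 136 5
python3 - <<'E'
from h import *
snap("side","s8",(190,90,350,270),4.4)
E
```

```text
clock: 6.68
eef_pos: [0.4938, 0.0874, 0.2624]
tcp_rot: [-0.02, 3.141, 0.019]
contact_force: [-0.4, -2.0, -0.6]
gripper_width: 0.009
now 6.675 [0.4938 0.0874 0.2624] [-0.0204  3.1414  0.0194] F [-0.3677 -1.953  -0.5875] T [-0.3333 -0.1226  0.0284] w 0.008976112653026488 theta 91.454792220431 rad 0.16719577484638484
95.0 ty 0.0087 tz 0.0055
100.0 ty 0.0123 tz 0.0078
105.0 ty 0.0115 tz 0.0088
110.0 ty 0.0107 tz 0.0098
115.0 ty 0.0098 tz 0.0107
120.0 ty 0.0089 tz 0.0115
125.0 ty 0.0078 tz 0.0122
130.0 ty 0.0067 tz 0.0129
135.0 ty 0.0056 tz 0.0134
```

View pics/s8.png

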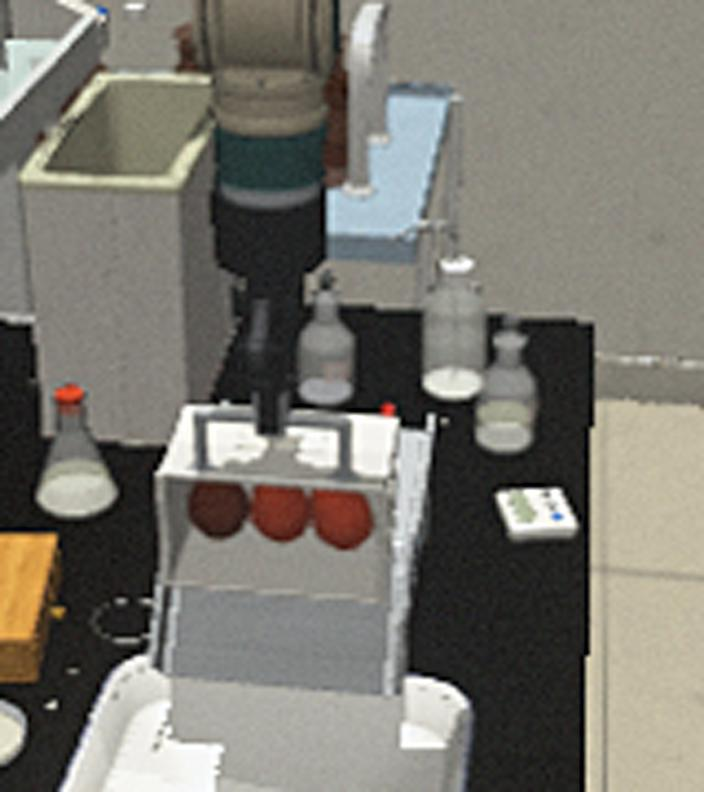

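```bash
python3 -m inch '[{"tx":0,"ty":0.0087,"tz":0.0052,"wx":0,"wy":0,"wz":0,"claw":0.0085},{"tx":0,"ty":0.0118,"tz":0.0075,"wx":0,"wy":0,"wz":0,"claw":0.0085},{"tx":0,"ty":0.0112,"tz":0.0087,"wx":0,"wy":0,"wz":0,"claw":0.0085},{"tx":0,"ty":0.0105,"tz":0.0096,"wx":0,"wy":0,"wz":0,"claw":0.0085}]'
python3 arc.py 115 136 5
python3 - <<'E'
from h import *
snap("side","s9",(190,90,350,270),4.4)
E
```

```text
clock: 7.22
eef_pos: [0.4926, 0.1342, 0.2288]
tcp_rot: [0.022, -3.14, -0.022]
contact_force: [1.6, 0.3, -1.6]
gripper_width: 0.0087
now 7.225 [0.4926 0.1342 0.2288] [ 0.0217 -3.14   -0.0221] F [ 1.5613  0.2588 -1.6433] T [-0.2052 -0.1143  0.0124] w 0.008670160513681215 theta 111.23575537085178 rad 0.1677257533526729
115.0 ty 0.0064 tz 0.0090
120.0 ty 0.0089 tz 0.0115
125.0 ty 0.0078 tz 0.0122
130.0 ty 0.0067 tz 0.0129
135.0 ty 0.0056 tz 0.0134
```

View pics/s9.png

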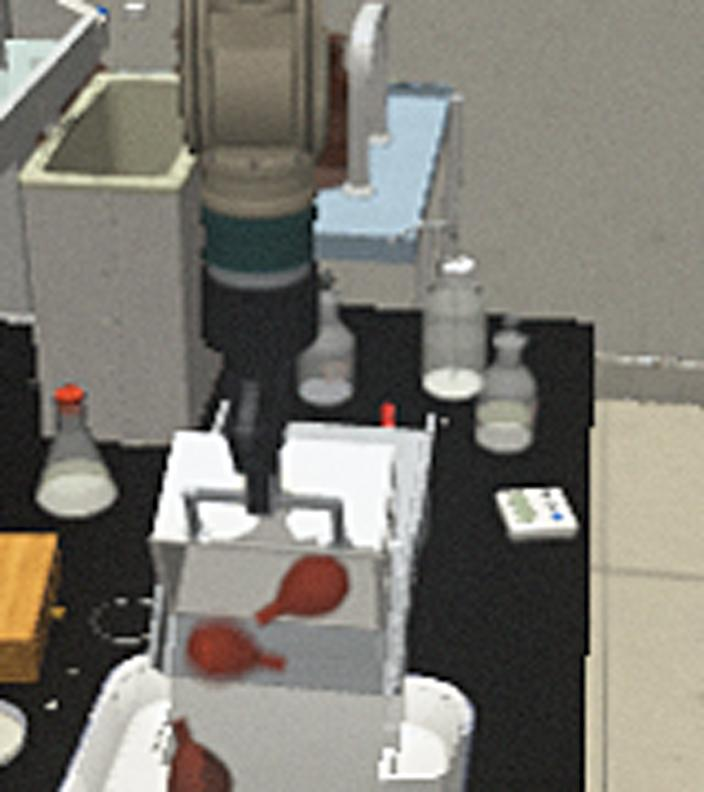

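```bash
python3 -m inch '[{"tx":0,"ty":0,"tz":0,"wx":0,"wy":0,"wz":0,"claw":0.0085},{"tx":0,"ty":0.0,"tz":0.0,"wx":0,"wy":0,"wz":0,"claw":0.0085},{"tx":0,"ty":0.006,"tz":0.0090,"wx":0,"wy":0,"wz":0,"claw":0.0085},{"tx":0,"ty":0.0085,"tz":0.0112,"wx":0,"wy":0,"wz":0,"claw":0.0085}]'
python3 arc.py 125 136 5
python3 - <<'E'
from h import *
snap("side","s10",(180,110,340,350),3.3)
E
```

```text
clock: 7.78
eef_pos: [0.4924, 0.1514, 0.2077]
tcp_rot: [0.022, -3.14, -0.028]
contact_force: [0.4, 0.4, 0.2]
gripper_width: 0.0087
now 7.775 [0.4924 0.1514 0.2077] [ 0.0221 -3.1401 -0.0281] F [0.3857 0.3775 0.2043] T [-0.0914 -0.039   0.0284] w 0.00870500687469854 theta 120.56058641378219 rad 0.1677217587190105
125.0 ty 0.0058 tz 0.0116
130.0 ty 0.0067 tz 0.0129
135.0 ty 0.0056 tz 0.0134
```

View pics/s10.png

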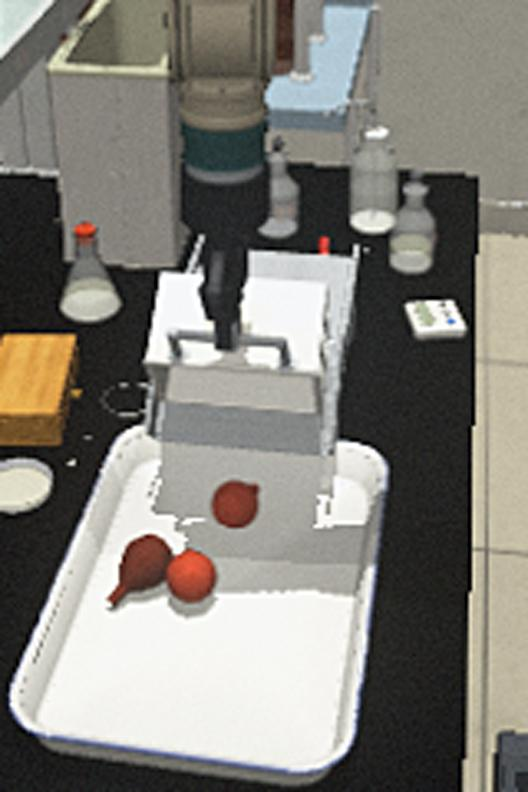

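```bash
python3 -m inch '[{"tx":0,"ty":0.0028,"tz":0.0055,"wx":0,"wy":0,"wz":0,"claw":0.0085},{"tx":0,"ty":0.0030,"tz":0.006,"wx":0,"wy":0,"wz":0,"claw":0.0085}]'
python3 -m inch '[{"tx":0,"ty":0.0032,"tz":0.006,"wx":0,"wy":0,"wz":0,"claw":0.0085},{"tx":0,"ty":0.003,"tz":0.006,"wx":0,"wy":0,"wz":0,"claw":0.0085}]'
python3 arc.py 130 136 5
python3 - <<'E'
from h import *
snap("side","s11",(190,150,330,300),5)
E
```

```text
clock: 8.07
eef_pos: [0.4917, 0.1596, 0.1939]
tcp_rot: [0.025, -3.138, -0.032]
contact_force: [1.1, 1.8, -0.2]
gripper_width: 0.0089
clock: 8.32
eef_pos: [0.4913, 0.1662, 0.1808]
tcp_rot: [0.024, -3.138, -0.031]
contact_force: [-0.1, 1.0, -0.7]
gripper_width: 0.0089
now 8.325 [0.4913 0.1662 0.1808] [ 0.0245 -3.1377 -0.031 ] F [-0.071   0.9754 -0.7   ] T [ 0.0456 -0.03    0.0037] w 0.008880550860730632 theta 131.05101674532216 rad 0.16752070677890185
130.0 ty -0.0023 tz -0.0023
135.0 ty 0.0056 tz 0.0134
```

View pics/s11.png

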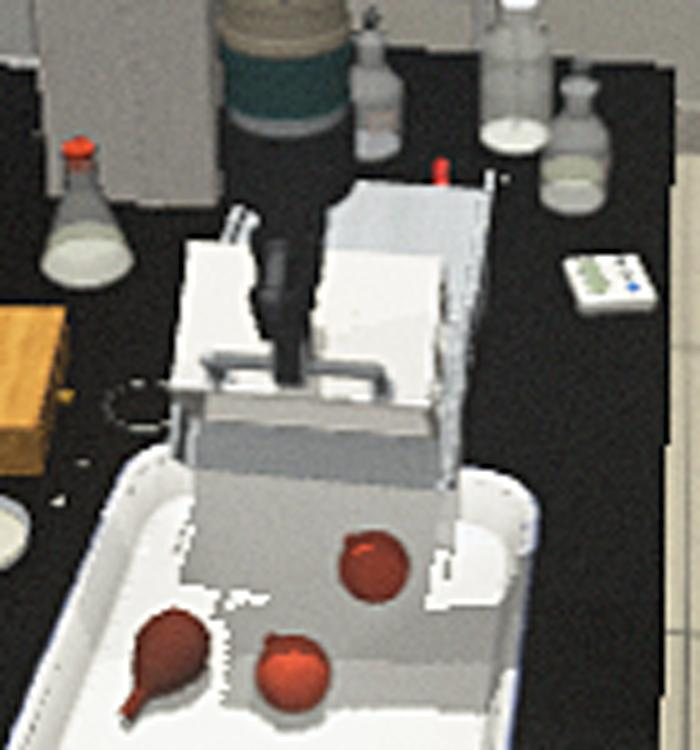

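```bash
python3 -m inch '[{"tx":0,"ty":0.0018,"tz":0.005,"wx":0,"wy":0,"wz":0,"claw":0.0085}]'
python3 -m inch '[{"tx":0,"ty":0.0015,"tz":0.004,"wx":0,"wy":0,"wz":0,"claw":0.0085}]'
python3 arc.py 135 136 5
python3 - <<'E'
from h import *
snap("side","s12",(190,150,330,300),5)
E
```

```text
clock: 8.5
eef_pos: [0.491, 0.1689, 0.175]
tcp_rot: [0.025, -3.137, -0.033]
contact_force: [1.2, 2.7, 0.2]
gripper_width: 0.009
clock: 8.62
eef_pos: [0.4909, 0.1706, 0.1707]
tcp_rot: [0.025, -3.137, -0.033]
contact_force: [0.1, 0.5, 0.9]
gripper_width: 0.0085
now 8.625 [0.4909 0.1706 0.1707] [ 0.0251 -3.1369 -0.0328] F [0.0967 0.5448 0.9256] T [ 0.1348 -0.0293 -0.029 ] w 0.008496725561656373 theta 134.82018932614307 rad 0.16767531928602636
135.0 ty -0.0010 tz 0.0009
```

View pics/s12.png

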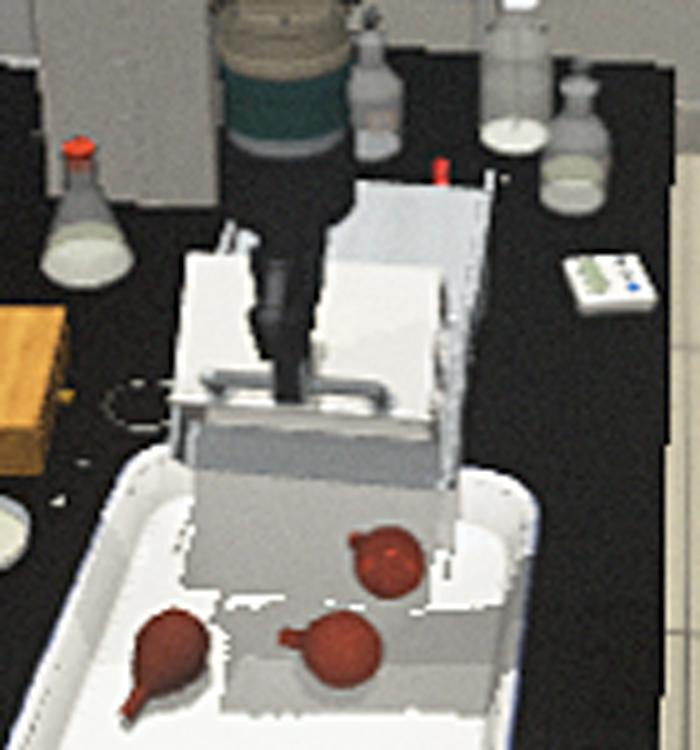

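```bash
python3 -m inch '[{"tx":0,"ty":0.0005,"tz":0.003,"wx":0,"wy":0,"wz":0,"claw":0.0085}]'
python3 -m inch '[{"tx":0,"ty":0.0005,"tz":0.003,"wx":0,"wy":0,"wz":0,"claw":0.0085}]'
python3 arc.py 135 136 5
python3 - <<'E'
from h import *
snap("side","s13",(190,150,330,300),5)
E
```

```text
clock: 8.8
eef_pos: [0.4911, 0.1727, 0.1685]
tcp_rot: [0.026, -3.137, -0.039]
contact_force: [-2.1, 7.0, 8.8]
gripper_width: 0.0088
clock: 8.93
eef_pos: [0.4914, 0.1746, 0.1667]
tcp_rot: [0.027, -3.138, -0.044]
contact_force: [-3.2, 4.7, 6.4]
gripper_width: 0.009
now 8.925 [0.4914 0.1746 0.1667] [ 0.0267 -3.1382 -0.0445] F [-3.1623  4.6935  6.3873] T [ 0.8415  0.4273 -0.0195] w 0.0089993632762795 theta 136.54278891389654 rad 0.1701382183681944
135.0 ty -0.0050 tz -0.0030
```

View pics/s13.png

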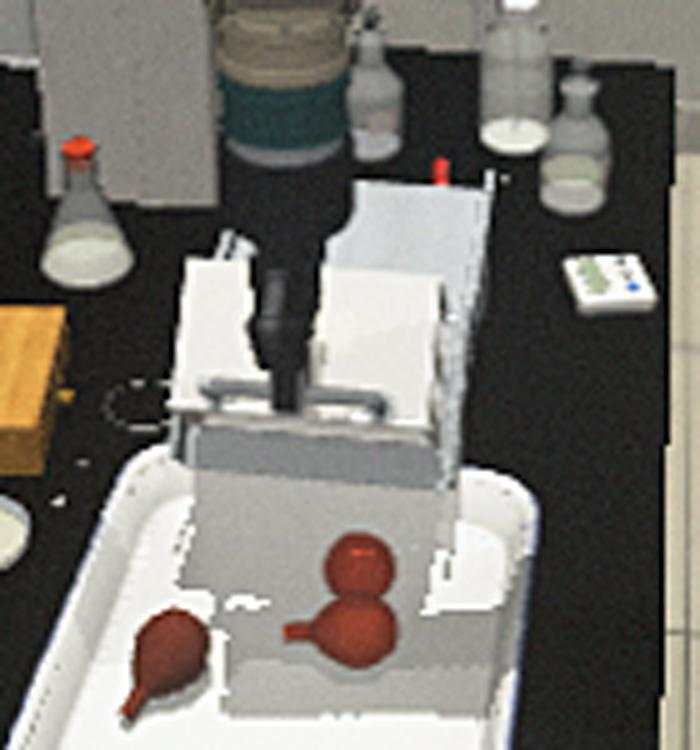

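```bash
python3 -m inch '[{"tx":0,"ty":0,"tz":0,"wx":0,"wy":0,"wz":0,"claw":0.018},{"tx":0,"ty":-0.001,"tz":0,"wx":0.02,"wy":0,"wz":0,"claw":0.018},{"tx":0,"ty":0,"tz":0,"wx":0,"wy":0,"wz":0,"claw":0.018}]'
python3 arc.py 135 136 5
python3 - <<'E'
from h import *
snap("side","s14",(190,150,330,300),5); snap("top","t14",(130,130,290,270),5)
E
```

```text
clock: 9.35
eef_pos: [0.4912, 0.1723, 0.1663]
tcp_rot: [0.025, -3.138, -0.007]
contact_force: [0.0, -0.6, 0.5]
gripper_width: 0.0178
now 9.35 [0.4912 0.1723 0.1663] [ 0.0253 -3.1385 -0.0065] F [ 0.0228 -0.6295  0.4675] T [0.0226 0.0486 0.0101] w 0.01784837733707015 theta 136.4315470539454 rad 0.16785947815662214
135.0 ty -0.0027 tz -0.0035
```

View pics/s14.png

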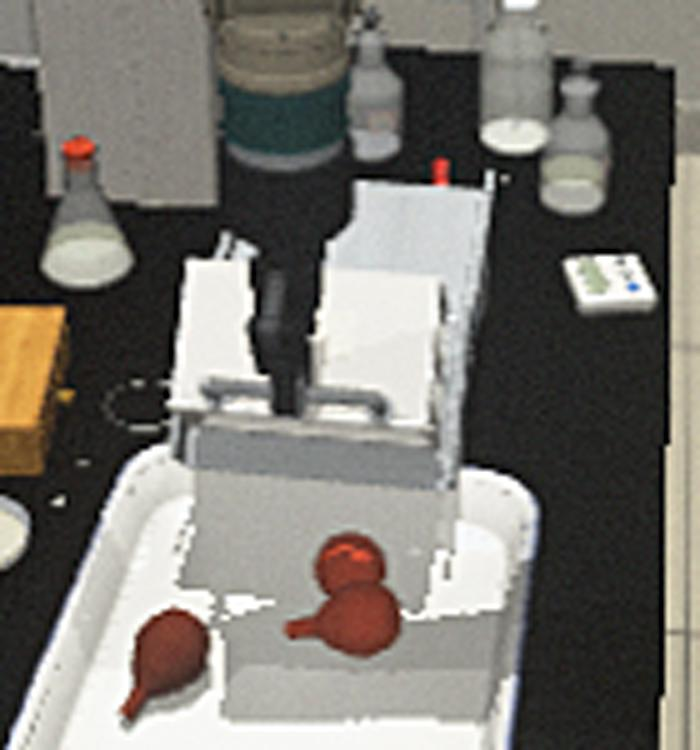

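View pics/t14.png

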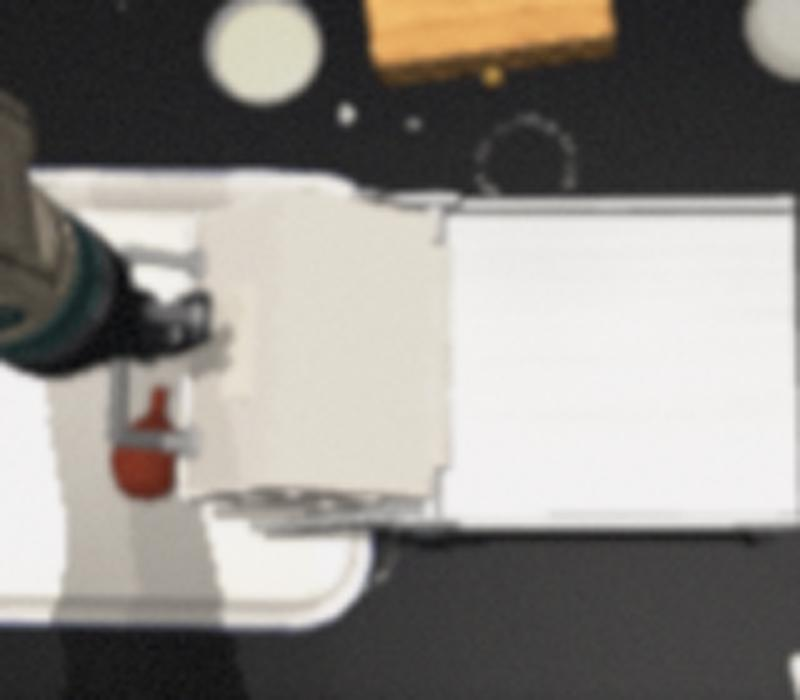

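```bash
python3 -m inch '[{"tx":0,"ty":-0.001,"tz":0,"wx":0,"wy":0,"wz":0,"claw":0.0092},{"tx":0,"ty":0,"tz":0,"wx":0,"wy":0,"wz":0,"claw":0.0090},{"tx":0,"ty":0,"tz":0,"wx":0,"wy":0,"wz":0,"claw":0.009}]'
python3 arc.py 135 60 -5
python3 - <<'E'
from h import *
X=ray("top",(130+118/5,130+347/5),.181);print(X)
E
```

```text
clock: 9.82
eef_pos: [0.4912, 0.1735, 0.167]
tcp_rot: [0.027, -3.138, -0.017]
contact_force: [-0.4, 0.6, 1.7]
gripper_width: 0.0092
now 9.825 [0.4912 0.1735 0.167 ] [ 0.0265 -3.1383 -0.0166] F [-0.376   0.6418  1.6888] T [ 0.1635  0.061  -0.0438] w 0.009160541765316551 theta 136.34712089058735 rad 0.16917894092206628
135.0 ty -0.0039 tz -0.0028
130.0 ty -0.0056 tz -0.0134
125.0 ty -0.0067 tz -0.0129
120.0 ty -0.0078 tz -0.0122
115.0 ty -0.0089 tz -0.0115
110.0 ty -0.0098 tz -0.0107
105.0 ty -0.0107 tz -0.0098
100.0 ty -0.0115 tz -0.0088
95.0 ty -0.0123 tz -0.0078
90.0 ty -0.0129 tz -0.0067
85.0 ty -0.0134 tz -0.0055
80.0 ty -0.0139 tz -0.0043
75.0 ty -0.0142 tz -0.0031
70.0 ty -0.0144 tz -0.0019
65.0 ty -0.0145 tz -0.0006
[0.48899289 0.17157325 0.181     ]
```

```bash
python3 -m inch '[{"tx":0,"ty":-0.003,"tz":-0.008,"wx":0.003,"wy":0,"wz":0,"claw":0.009},{"tx":0,"ty":-0.004,"tz":-0.009,"wx":0.003,"wy":0,"wz":0,"claw":0.009}]'
python3 arc.py 125 110 -5
python3 - <<'E'
from h import *
snap("side","s15",(190,150,330,300),5)
E
```

```text
clock: 10.07
eef_pos: [0.4909, 0.1663, 0.1836]
tcp_rot: [0.027, -3.137, -0.008]
contact_force: [1.8, 3.2, -1.7]
gripper_width: 0.0091
now 10.075 [0.4909 0.1663 0.1836] [ 0.0268 -3.1367 -0.0082] F [ 1.8006  3.1759 -1.7122] T [ 0.7402 -0.1064  0.0004] w 0.009137080913704132 theta 130.20385165570173 rad 0.16871713966100643
125.0 ty -0.0091 tz -0.0124
120.0 ty -0.0078 tz -0.0122
115.0 ty -0.0089 tz -0.0115
```

View pics/s15.png

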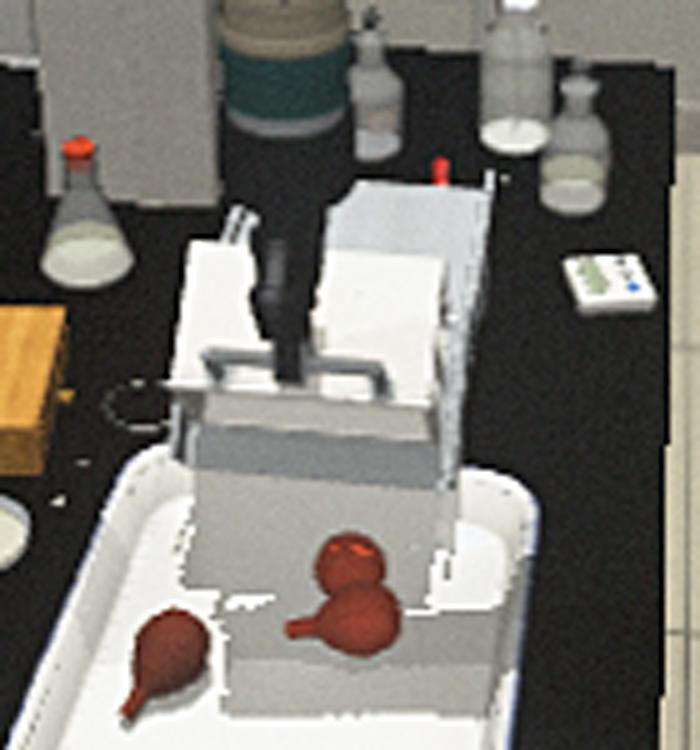

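```bash
python3 -m inch '[{"tx":0,"ty":-0.0073,"tz":-0.0128,"wx":0.001,"wy":0,"wz":0,"claw":0.009},{"tx":0,"ty":-0.0082,"tz":-0.0122,"wx":0.001,"wy":0,"wz":0,"claw":0.009},{"tx":0,"ty":-0.0091,"tz":-0.0115,"wx":0,"wy":0,"wz":0,"claw":0.009}]'
python3 arc.py 110 90 -5
python3 - <<'E'
from h import *
snap("side","s16",(190,120,330,270),5)
E
```

```text
clock: 10.5
eef_pos: [0.4915, 0.1422, 0.2237]
tcp_rot: [0.029, -3.137, -0.013]
contact_force: [-0.6, 4.3, -0.2]
gripper_width: 0.0094
now 10.5 [0.4915 0.1422 0.2237] [ 0.0289 -3.1375 -0.0125] F [-0.5857  4.3062 -0.1936] T [0.8197 0.081  0.0087] w 0.009447159036227674 theta 114.33465681040025 rad 0.17022867853750134
110.0 ty -0.0115 tz -0.0067
105.0 ty -0.0107 tz -0.0098
100.0 ty -0.0115 tz -0.0088
95.0 ty -0.0123 tz -0.0078
```

View pics/s16.png

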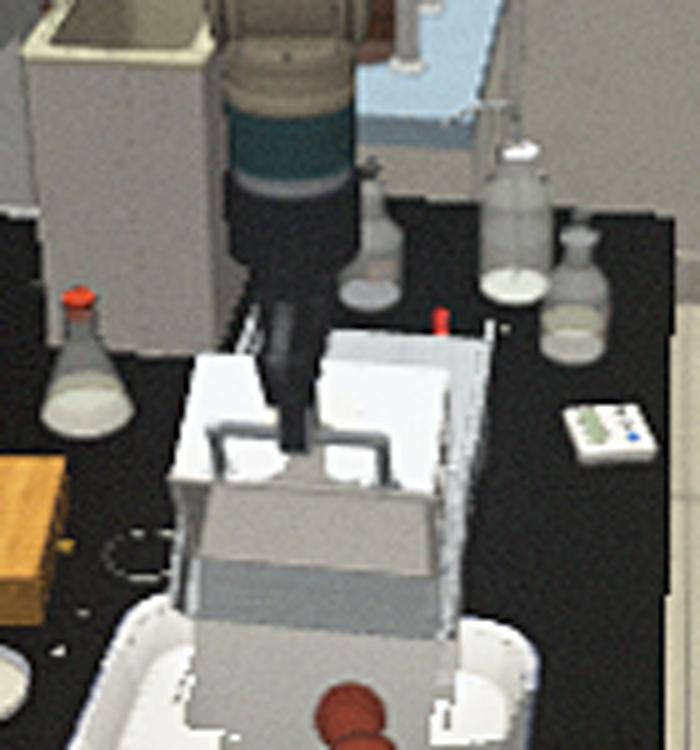

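```bash
python3 -m inch '[{"tx":0,"ty":-0.0105,"tz":-0.0085,"wx":0.003,"wy":0,"wz":0,"claw":0.009},{"tx":0,"ty":-0.0113,"tz":-0.0092,"wx":0.002,"wy":0,"wz":0,"claw":0.009},{"tx":0,"ty":-0.0118,"tz":-0.0085,"wx":0.001,"wy":0,"wz":0,"claw":0.009}]'
python3 arc.py 95 70 -5
python3 - <<'E'
from h import *
snap("side","s17",(190,90,330,240),5)
E
```

```text
clock: 10.92
eef_pos: [0.4926, 0.1095, 0.2551]
tcp_rot: [0.03, -3.141, -0.016]
contact_force: [-1.3, 3.5, 1.8]
gripper_width: 0.0092
now 10.925 [0.4926 0.1095 0.2551] [ 0.0302 -3.141  -0.0159] F [-1.2939  3.472   1.8469] T [ 0.8041  0.3051 -0.0574] w 0.009178844492103622 theta 99.13102684154055 rad 0.1720482547768083
95.0 ty -0.0133 tz -0.0017
90.0 ty -0.0129 tz -0.0067
85.0 ty -0.0134 tz -0.0055
80.0 ty -0.0139 tz -0.0043
75.0 ty -0.0142 tz -0.0031
```

View pics/s17.png

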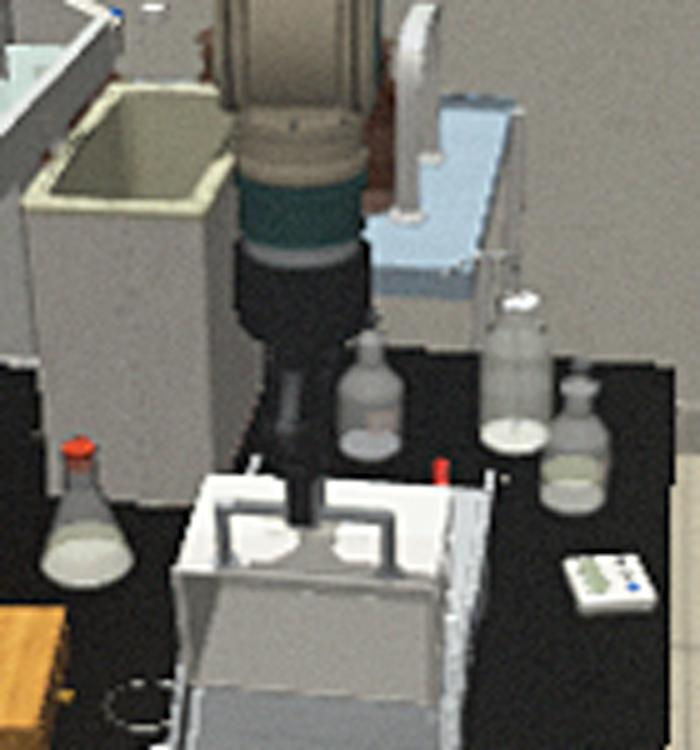

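```bash
python3 -m inch '[{"tx":0,"ty":-0.0115,"tz":-0.002,"wx":0.003,"wy":0,"wz":0,"claw":0.009},{"tx":0,"ty":-0.0125,"tz":-0.0045,"wx":0.003,"wy":0,"wz":0,"claw":0.009}]'
python3 arc.py 85 60 -5
python3 - <<'E'
from h import *
snap("side","s18",(190,90,330,240),5);snap("top","t18",(130,130,290,270),5)
E
```

```text
clock: 11.22
eef_pos: [0.4942, 0.0876, 0.2674]
tcp_rot: [-0.031, 3.136, 0.021]
contact_force: [-1.8, 4.2, 5.7]
gripper_width: 0.0094
now 11.225 [0.4942 0.0876 0.2674] [-0.0308  3.136   0.021 ] F [-1.813   4.222   5.6566] T [ 1.0612  0.5476 -0.0792] w 0.00940090747658083 theta 90.76546976554796 rad 0.17179565144198924
85.0 ty -0.0178 tz -0.0016
80.0 ty -0.0139 tz -0.0043
75.0 ty -0.0142 tz -0.0031
70.0 ty -0.0144 tz -0.0019
65.0 ty -0.0145 tz -0.0006
```

View pics/s18.png

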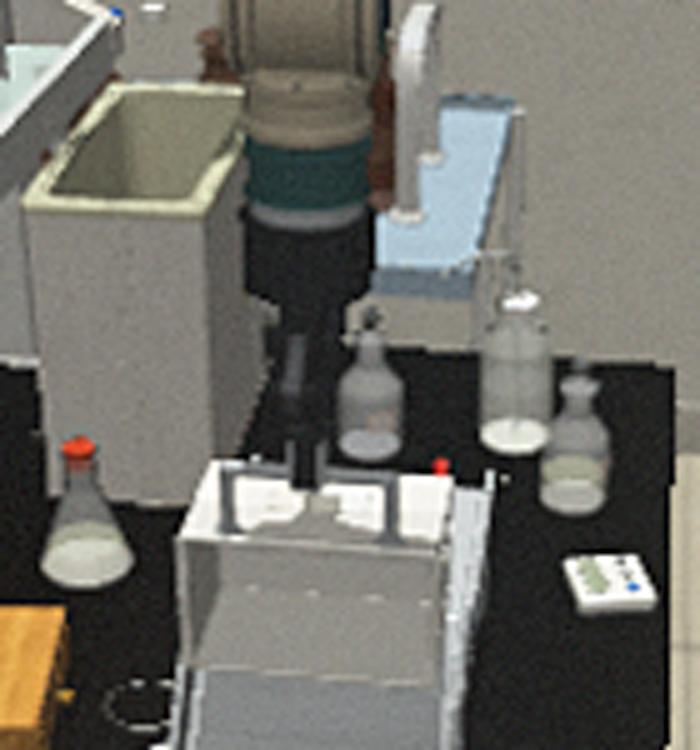

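View pics/t18.png

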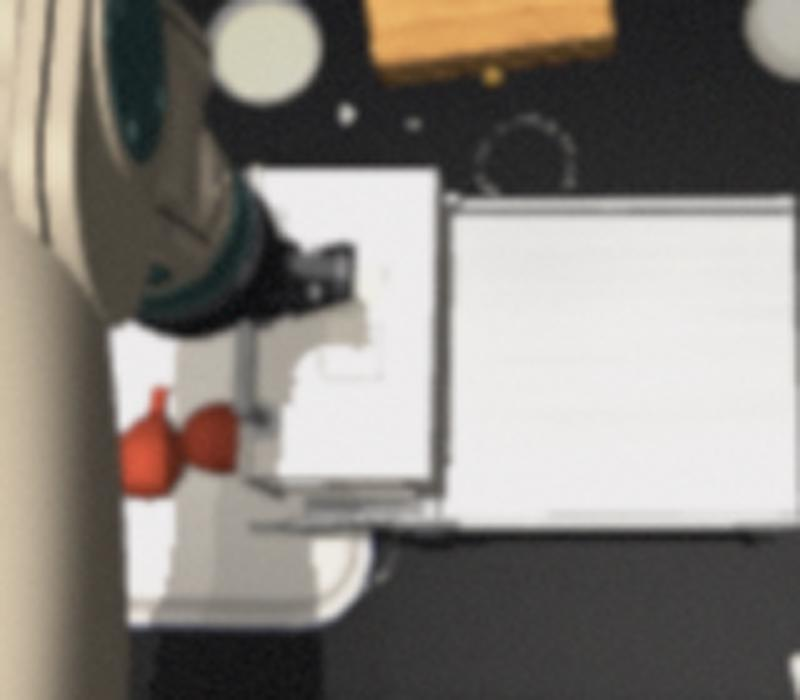

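```bash
cat >> h.py <<'E'
def tri(pt,ps):
    A=[];b=[]
    for n,p in(("top",pt),("side",ps)):
        p0=ray(n,p,0);p1=ray(n,p,.3);d=(p1-p0)/np.linalg.norm(p1-p0)
        M=np.eye(3)-np.outer(d,d);A.append(M);b.append(M@p0)
    X=np.linalg.lstsq(np.vstack(A),np.hstack(b),rcond=None)[0]
    return X,[np.linalg.norm(A[i]@X-b[i]) for i in(0,1)]
E
python3 - <<'E'
from h import *
np.set_printoptions(precision=4,suppress=True)
T=lambda x,y:(130+(x+.5)/5-.5,130+(y+.5)/5-.5)
S=lambda x,y:(190+(x+.5)/5-.5,90+(y+.5)/5-.5)
print("handle right end",tri(T(250,414),S(393,475)))
# tub bottom edge: top rear edge corners  
print("rear-bottom corner +x",tri(T(437,170),S(215,462)))
print("bar px", proj("top",[[.585,.0133,.124],[.40,.0133,.124]]), )
print("mouth rear wall corners",tri(T(250,485),S(448,541)),tri(T(245,168),S(178,541)))
E
```

```text
handle right end (array([0.4432, 0.0814, 0.2741]), [np.float64(0.0002949526678459254), np.float64(0.00029495266784571386)])
rear-bottom corner +x (array([0.5736, 0.0002, 0.228 ]), [np.float64(0.0023370514826660444), np.float64(0.002337051482666477)])
bar px [[216.2926 169.8964]
 [214.4148 235.1162]]
mouth rear wall corners (array([0.4108, 0.0877, 0.2353]), [np.float64(0.0017659028505545807), np.float64(0.0017659028505547908)]) (array([0.5745, 0.0993, 0.2274]), [np.float64(0.001858091168630054), np.float64(0.0018580911686309424)])
```

```bash
python3 -m inch '[{"tx":0,"ty":-0.0138,"tz":-0.003,"wx":0.004,"wy":0,"wz":0,"claw":0.009},{"tx":0,"ty":-0.0142,"tz":-0.003,"wx":0.004,"wy":0,"wz":0,"claw":0.009}]'
python3 arc.py 75 40 -5
python3 - <<'E'
from h import *
snap("side","s19",(190,90,330,240),5);snap("top","t19",(130,130,290,270),5)
E
```

```text
clock: 11.58
eef_pos: [0.4954, 0.0596, 0.2774]
tcp_rot: [-0.03, 3.131, 0.011]
contact_force: [-2.4, 1.3, 4.1]
gripper_width: 0.0096
now 11.575 [0.4954 0.0596 0.2774] [-0.03    3.1315  0.011 ] F [-2.3508  1.2552  4.1374] T [ 0.5053  0.421  -0.0538] w 0.009557079371084189 theta 80.8090473378279 rad 0.17122643063792337
75.0 ty -0.0177 tz 0.0009
70.0 ty -0.0144 tz -0.0019
65.0 ty -0.0145 tz -0.0006
60.0 ty -0.0145 tz 0.0007
55.0 ty -0.0144 tz 0.0019
50.0 ty -0.0142 tz 0.0032
45.0 ty -0.0138 tz 0.0044
```

View pics/s19.png

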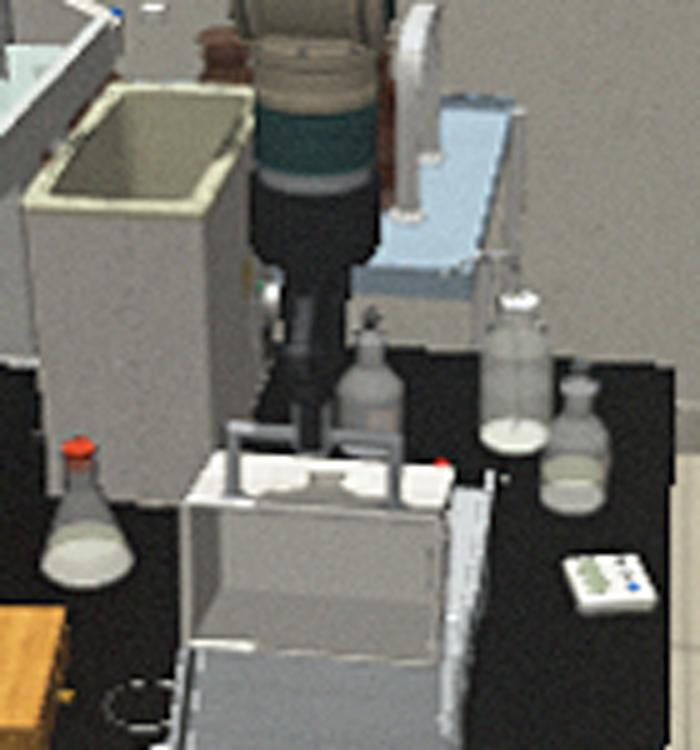

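View pics/t19.png

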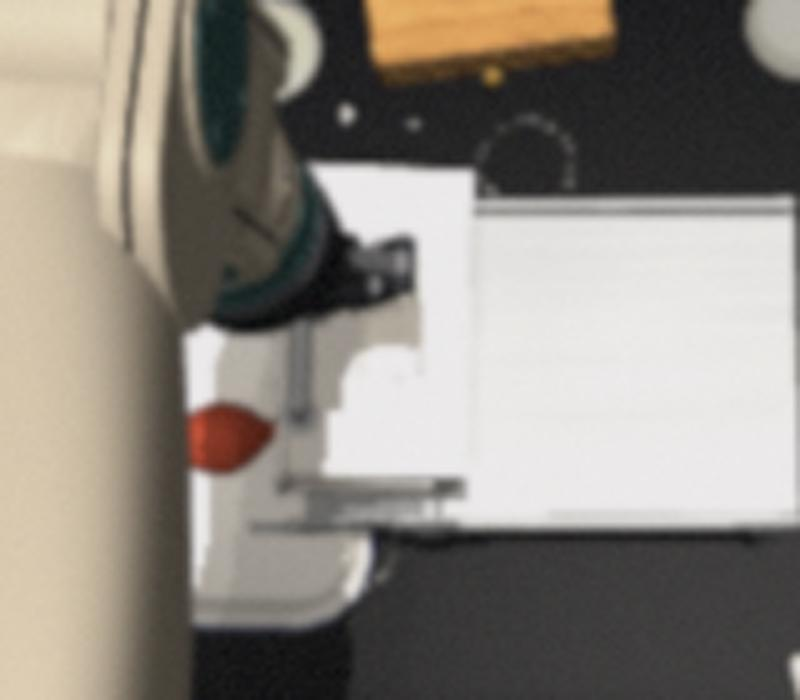

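```bash
python3 - <<'E'
from h import *
np.set_printoptions(precision=4,suppress=True)
T=lambda x,y:(130+(x+.5)/5-.5,130+(y+.5)/5-.5)
S=lambda x,y:(190+(x+.5)/5-.5,90+(y+.5)/5-.5)
print(tri(T(299,414),S(396,443)))
print(tri(T(474,168),S(213,456)), tri(T(463,490),S(450,470)))
for t in (85,80,75,70):
    c,s=np.cos(np.radians(t)),np.sin(np.radians(t))
    f=lambda y,z:(.0105+y*c+z*s,.124+z*c-y*s)
    print(t,"handle",f(-.151,.07),"rearbottom",f(-.106,-.014))
E
```

```text
(array([0.4436, 0.0566, 0.2821]), [np.float64(0.0015027961986082887), np.float64(0.0015027961986088505)])
(array([ 0.5778, -0.0181,  0.2217]), [np.float64(0.0009922315809174854), np.float64(0.000992231580916649)]) (array([ 0.4155, -0.0166,  0.2247]), [np.float64(0.0034535499321532337), np.float64(0.00345354993215272)])
85 handle (np.float64(0.06707311171152582), np.float64(0.28052630140418966)) rearbottom (np.float64(-0.0126852345045362), np.float64(0.2283764575992578))
80 handle (np.float64(0.053215667883148084), np.float64(0.28486134314152856)) rearbottom (np.float64(-0.021694015374865535), np.float64(0.22595854733195703))
75 handle (np.float64(0.039033132029754156), np.float64(0.2879721329268258)) rearbottom (np.float64(-0.03045778034891415), np.float64(0.22276467095520597))
70 handle (np.float64(0.02463344181283761), np.float64(0.289834995771469)) rearbottom (np.float64(-0.03890983188352361), np.float64(0.2188191357967469))
```

```bash
python3 -m inch '[{"tx":0,"ty":0,"tz":0,"wx":0,"wy":0,"wz":0,"claw":0.0112},{"tx":0,"ty":0,"tz":0.004,"wx":0.003,"wy":0,"wz":0,"claw":0.0112},{"tx":0,"ty":0,"tz":0.004,"wx":0,"wy":0,"wz":0,"claw":0.0112}]'
python3 arc.py 75 40 -5
python3 - <<'E'
from h import *
snap("side","s20",(190,90,330,240),5);snap("top","t20",(130,130,290,270),5)
E
```

```text
clock: 12.05
eef_pos: [0.4956, 0.0563, 0.268]
tcp_rot: [-0.025, 3.132, -0.004]
contact_force: [1.2, 0.7, 0.2]
gripper_width: 0.0112
now 12.05 [0.4956 0.0563 0.268 ] [-0.0246  3.1319 -0.0041] F [1.1973 0.6603 0.2305] T [0.0692 0.0193 0.0512] w 0.011196438745911258 theta 80.59478808967867 rad 0.16132277866840017
75.0 ty -0.0145 tz -0.0085
70.0 ty -0.0144 tz -0.0019
65.0 ty -0.0145 tz -0.0006
60.0 ty -0.0145 tz 0.0007
55.0 ty -0.0144 tz 0.0019
50.0 ty -0.0142 tz 0.0032
45.0 ty -0.0138 tz 0.0044
```

View pics/s20.png

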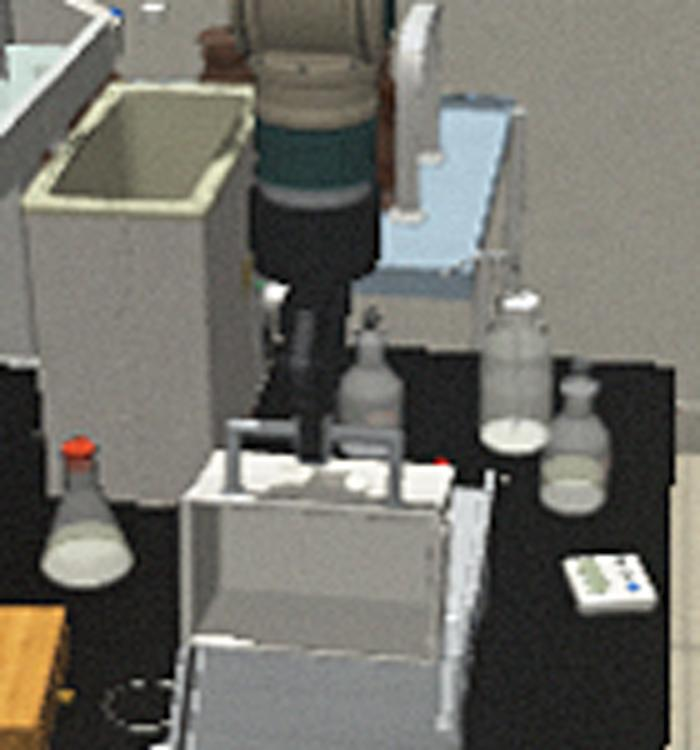

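```bash
python3 -m inch '[{"tx":0,"ty":-0.010,"tz":-0.0025,"wx":0,"wy":0,"wz":0,"claw":0.0098},{"tx":0,"ty":-0.013,"tz":-0.002,"wx":0,"wy":0,"wz":0,"claw":0.0098},{"tx":0,"ty":-0.0135,"tz":-0.0008,"wx":0,"wy":0,"wz":0,"claw":0.0098}]'
python3 - <<'E'
from h import *
snap("side","s21",(190,90,330,240),5);snap("top","t21",(130,130,290,270),5)
E
sed -i 's/^y0,z0=.*/y0,z0=-0.1385,0.1770/' arc.py; python3 arc.py 60 30 -5
```

```text
clock: 12.52
eef_pos: [0.4956, 0.0181, 0.273]
tcp_rot: [-0.027, 3.134, -0.005]
contact_force: [0.4, 0.3, -0.4]
gripper_width: 0.01
now 12.625 [0.4957 0.0175 0.273 ] [-0.0239  3.1338 -0.006 ] F [ 0.107   0.1939 -0.1634] T [-0.0235  0.0927  0.0015] w 0.009705947037917951 theta 66.8528132282493 rad 0.16603127063947667
60.0 ty -0.0199 tz 0.0002
55.0 ty -0.0144 tz 0.0019
50.0 ty -0.0142 tz 0.0032
45.0 ty -0.0138 tz 0.0044
40.0 ty -0.0134 tz 0.0056
35.0 ty -0.0129 tz 0.0067
```

View pics/s21.png

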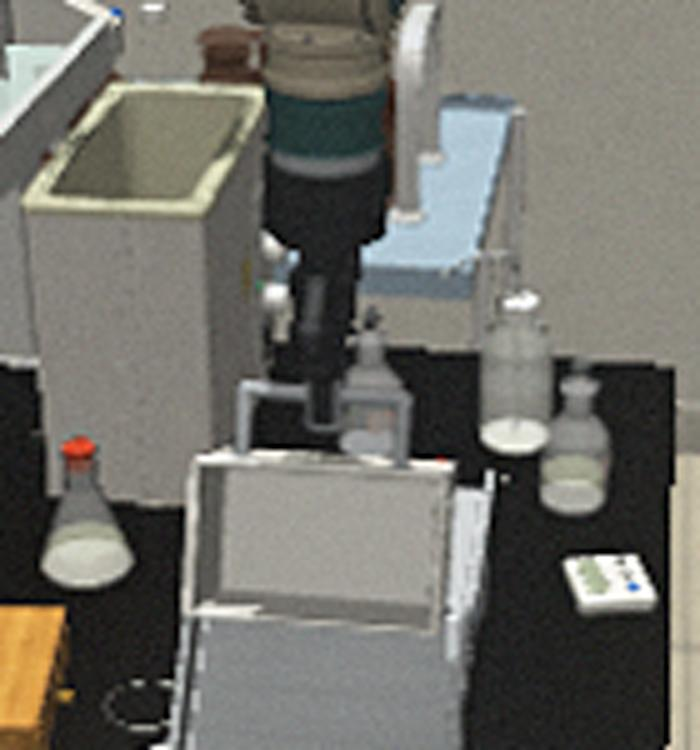

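View pics/t21.png

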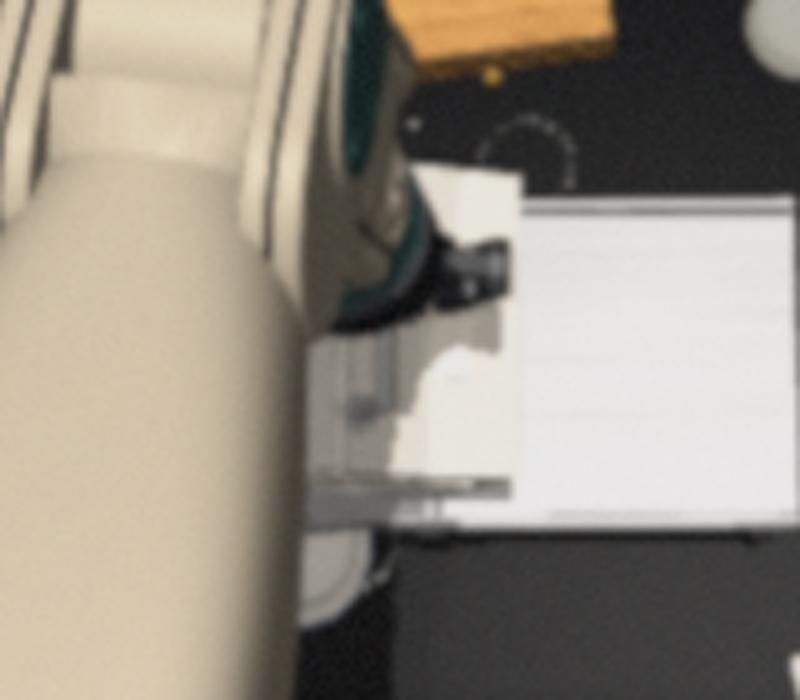

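```bash
python3 -m inch '[{"tx":0,"ty":-0.0125,"tz":0,"wx":0,"wy":0,"wz":0,"claw":0.0098},{"tx":0,"ty":-0.0135,"tz":0.0010,"wx":0,"wy":0,"wz":0,"claw":0.0098},{"tx":0,"ty":-0.0135,"tz":0.0025,"wx":0,"wy":0,"wz":0,"claw":0.0098},{"tx":0,"ty":-0.0132,"tz":0.0035,"wx":0,"wy":0,"wz":0,"claw":0.0098}]'
python3 arc.py 45 20 -5
python3 - <<'E'
from h import *
snap("side","s22",(190,90,330,240),5);snap("top","t22",(150,130,310,270),5)
E
```

```text
clock: 13.12
eef_pos: [0.4965, -0.039, 0.2656]
tcp_rot: [-0.024, 3.134, -0.007]
contact_force: [-0.1, -1.9, -0.3]
gripper_width: 0.0099
now 13.125 [ 0.4965 -0.039   0.2656] [-0.0243  3.1339 -0.0074] F [-0.1478 -1.8776 -0.345 ] T [-0.1063 -0.0209 -0.0023] w 0.009872632102043732 theta 47.15584945494862 rad 0.16673999777104423
45.0 ty -0.0058 tz 0.0023
40.0 ty -0.0134 tz 0.0056
35.0 ty -0.0129 tz 0.0067
30.0 ty -0.0122 tz 0.0078
25.0 ty -0.0115 tz 0.0089
```

View pics/s22.png

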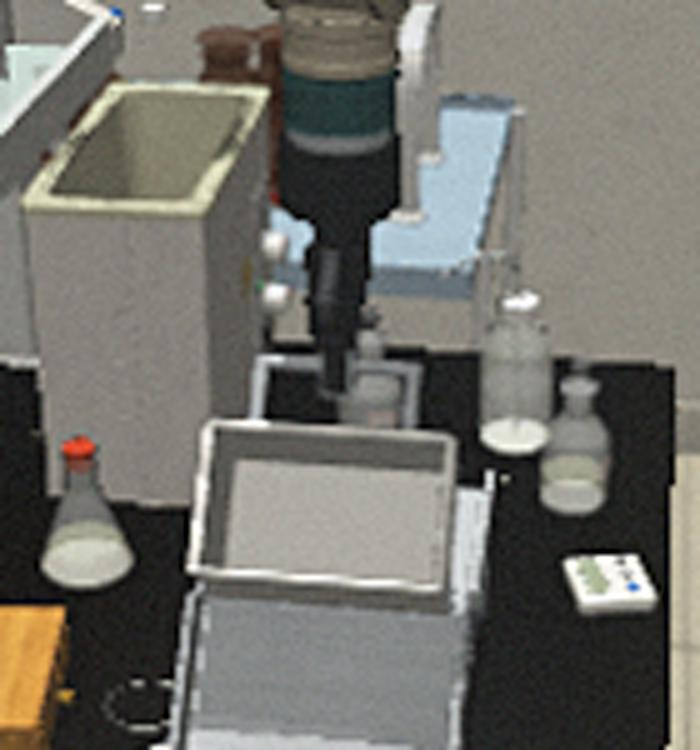

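View pics/t22.png

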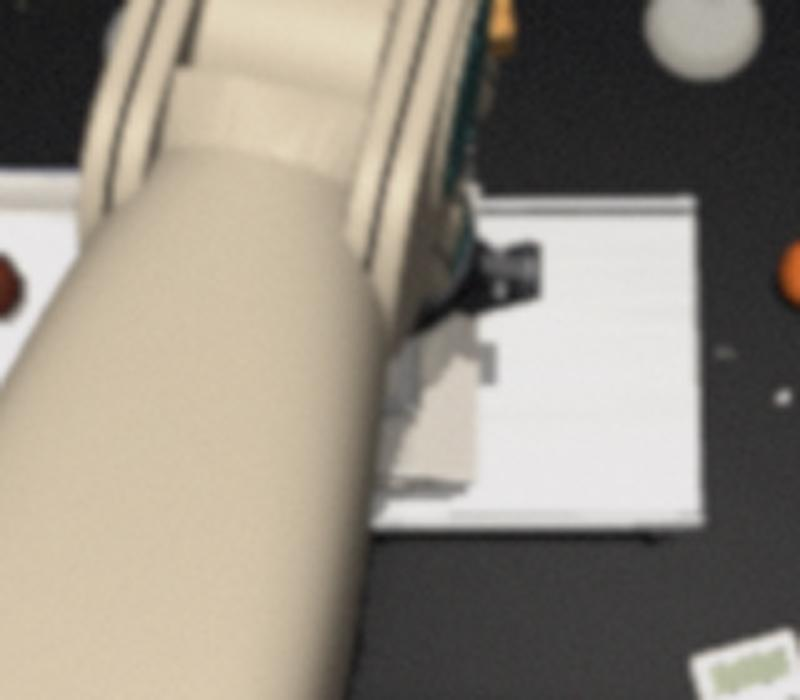

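```bash
python3 -m inch '[{"tx":0,"ty":-0.0095,"tz":0.0038,"wx":0,"wy":0,"wz":0,"claw":0.0095},{"tx":0,"ty":-0.012,"tz":0.0055,"wx":0,"wy":0,"wz":0,"claw":0.0095},{"tx":0,"ty":-0.0118,"tz":0.0065,"wx":0,"wy":0,"wz":0,"claw":0.0095},{"tx":0,"ty":-0.011,"tz":0.0072,"wx":0,"wy":0,"wz":0,"claw":0.0095}]'
python3 arc.py 25 -1 -5
python3 - <<'E'
from h import *
snap("side","s23",(190,90,330,240),5)
E
```

```text
clock: 13.72
eef_pos: [0.4978, -0.0876, 0.2432]
tcp_rot: [-0.023, 3.132, -0.014]
contact_force: [-2.2, -3.0, 1.9]
gripper_width: 0.0098
now 13.725 [ 0.4978 -0.0876  0.2432] [-0.0227  3.1323 -0.0143] F [-2.1959 -3.0069  1.9099] T [-0.514   0.3083 -0.0566] w 0.009759891671787015 theta 28.823119989307646 rad 0.16901799193295414
25.0 ty -0.0072 tz 0.0089
20.0 ty -0.0107 tz 0.0098
15.0 ty -0.0098 tz 0.0107
10.0 ty -0.0088 tz 0.0115
5.0 ty -0.0078 tz 0.0123
0.0 ty -0.0067 tz 0.0129
```

View pics/s23.png

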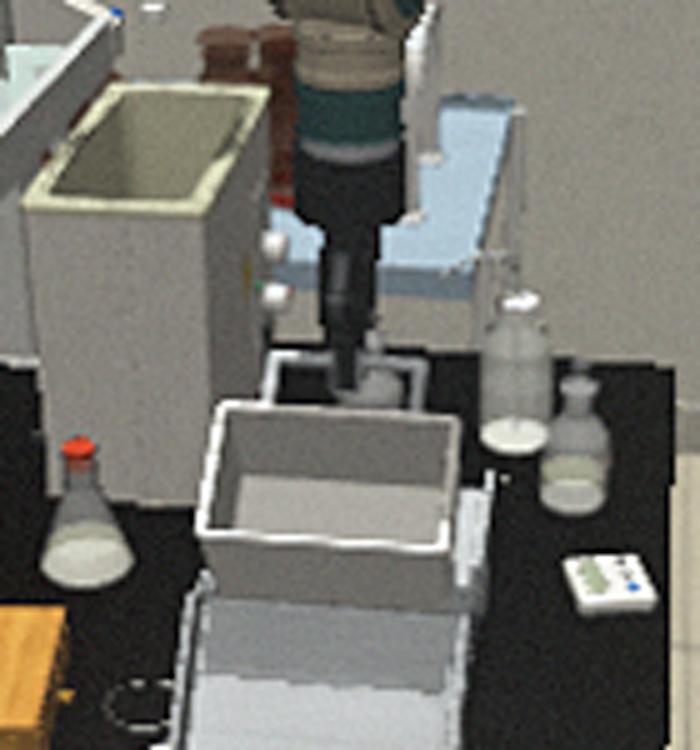

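```bash
python3 -m inch '[{"tx":0,"ty":-0.007,"tz":0.0085,"wx":0,"wy":0,"wz":0,"claw":0.0096},{"tx":0,"ty":-0.0098,"tz":0.0096,"wx":0,"wy":0,"wz":0,"claw":0.0096},{"tx":0,"ty":-0.009,"tz":0.0103,"wx":0,"wy":0,"wz":0,"claw":0.0096}]'
python3 arc.py 10 -1 -5
python3 - <<'E'
from h import *
snap("side","s24",(190,90,330,240),5)
E
```

```text
clock: 14.15
eef_pos: [0.4998, -0.12, 0.2144]
tcp_rot: [-0.019, 3.13, -0.028]
contact_force: [-0.9, -3.7, 2.2]
gripper_width: 0.0099
now 14.15 [ 0.4998 -0.12    0.2144] [-0.0192  3.1297 -0.0275] F [-0.918  -3.7338  2.2467] T [-0.7437  0.1256  0.0804] w 0.009897712869131155 theta 14.158140555664387 rad 0.1705820809012729
10.0 ty -0.0040 tz 0.0123
5.0 ty -0.0078 tz 0.0123
0.0 ty -0.0067 tz 0.0129
```

View pics/s24.png

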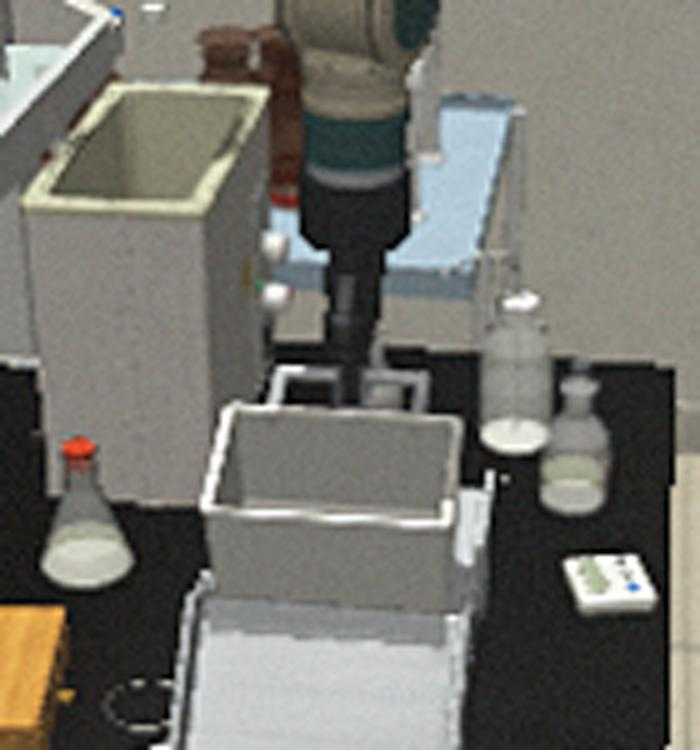

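```bash
python3 -m inch '[{"tx":0,"ty":-0.004,"tz":0.009,"wx":-0.006,"wy":0,"wz":0,"claw":0.0096},{"tx":0,"ty":-0.005,"tz":0.009,"wx":-0.006,"wy":0,"wz":0,"claw":0.0096}]'
python3 -m inch '[{"tx":0,"ty":-0.004,"tz":0.008,"wx":0,"wy":0,"wz":0,"claw":0.0096}]'
python3 arc.py 5 -1 -5
python3 - <<'E'
from h import *
snap("side","s25",(190,90,330,240),5)
E
```

```text
clock: 14.45
eef_pos: [0.4994, -0.1306, 0.1928]
tcp_rot: [-0.018, 3.132, -0.007]
contact_force: [-0.4, -3.0, -0.7]
gripper_width: 0.0098
clock: 14.58
eef_pos: [0.4993, -0.1348, 0.1835]
tcp_rot: [-0.018, 3.133, -0.005]
contact_force: [-0.6, -2.9, -0.1]
gripper_width: 0.0097
now 14.575 [ 0.4993 -0.1348  0.1835] [-0.0179  3.133  -0.0052] F [-0.5519 -2.8811 -0.0934] T [-0.505   0.0037  0.0324] w 0.009654674974789309 theta 2.584822570682652 rad 0.16598350170580276
5.0 ty 0.0030 tz -0.0064
0.0 ty -0.0067 tz 0.0129
```

View pics/s25.png

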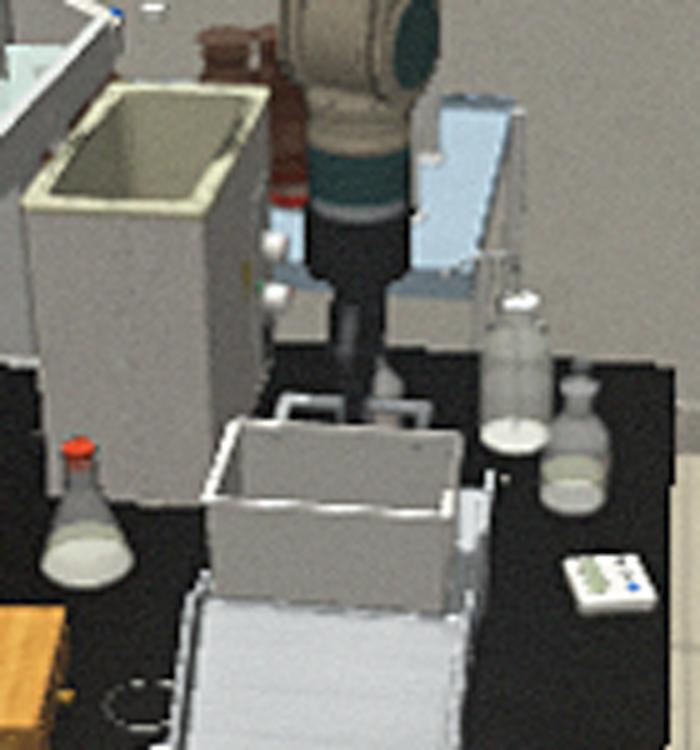

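```bash
python3 -m inch '[{"tx":0,"ty":-0.0025,"tz":0.005,"wx":0,"wy":0,"wz":0,"claw":0.0096},{"tx":0,"ty":-0.0015,"tz":0.004,"wx":0,"wy":0,"wz":0,"claw":0.0096}]'
python3 -m inch '[{"tx":0,"ty":0,"tz":0.002,"wx":0,"wy":0,"wz":0,"claw":0.0096},{"tx":0,"ty":0,"tz":0,"wx":0,"wy":0,"wz":0,"claw":0.0096}]'
python3 arc.py 0 -1 -5
python3 - <<'E'
from h import *
snap("side","s26",(190,110,350,230),5)
E
```

```text
clock: 14.88
eef_pos: [0.4986, -0.1387, 0.1724]
tcp_rot: [-0.018, 3.135, -0.003]
contact_force: [-0.1, -1.9, 0.3]
gripper_width: 0.0097
clock: 15.12
eef_pos: [0.4988, -0.1389, 0.1718]
tcp_rot: [-0.018, 3.135, -0.005]
contact_force: [0.3, -0.6, -2.3]
gripper_width: 0.0097
now 15.125 [ 0.4988 -0.1389  0.1718] [-0.0181  3.1345 -0.0046] F [ 0.2776 -0.6489 -2.3049] T [-0.2807  0.0662 -0.0613] w 0.009694115938972634 theta -1.6904586182892716 rad 0.16464572694820898
0.0 ty 0.0004 tz -0.0052
```

View pics/s26.png

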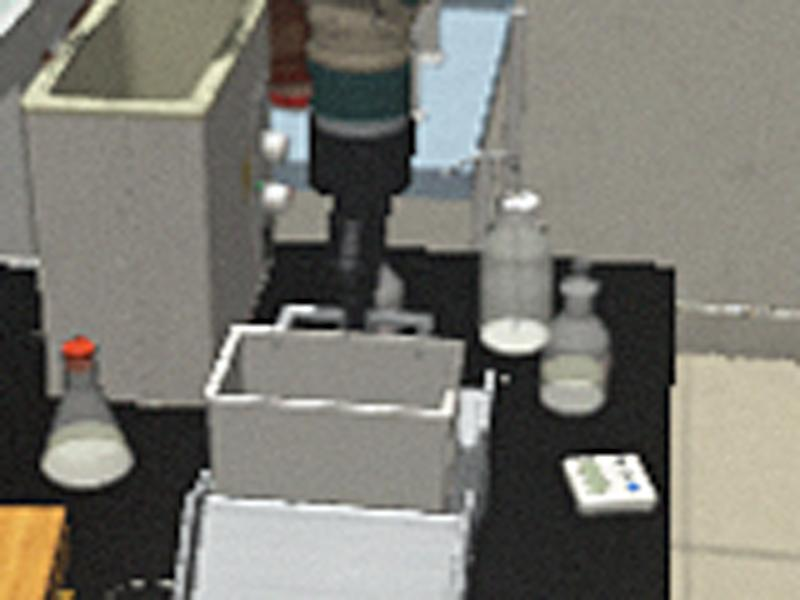

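```bash
python3 -m inch '[{"tx":0,"ty":0,"tz":0,"wx":0,"wy":0,"wz":0,"claw":0.014},{"tx":0,"ty":0,"tz":0,"wx":0,"wy":0,"wz":0,"claw":0.025},{"tx":0,"ty":0,"tz":0,"wx":0,"wy":0,"wz":0,"claw":0.036},{"tx":0,"ty":0,"tz":0,"wx":0,"wy":0,"wz":0,"claw":0.036}]'
python3 arc.py 0 -1 -5
python3 - <<'E'
from h import *
snap("side","s27",(190,110,350,230),5)
E
```

```text
clock: 15.68
eef_pos: [0.4987, -0.1369, 0.1713]
tcp_rot: [-0.02, 3.134, 0.001]
contact_force: [0.1, 0.9, 0.3]
gripper_width: 0.0359
now 15.675 [ 0.4987 -0.1369  0.1713] [-0.0204  3.1343  0.0012] F [0.1094 0.8815 0.2941] T [ 0.0046  0.0557 -0.0275] w 0.035851787196625864 theta -1.5956277855527212 rad 0.1626662952978483
0.0 ty -0.0016 tz -0.0057
```

View pics/s27.png

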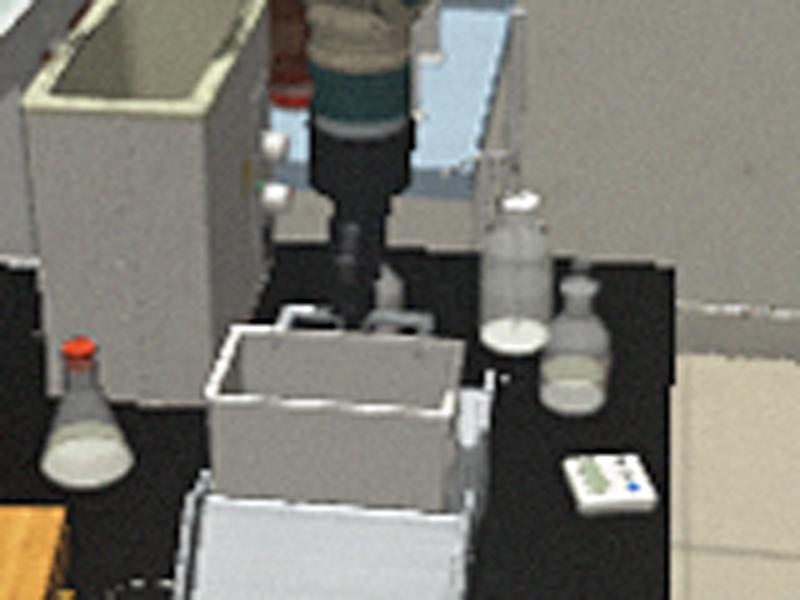

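Released, and the tub didn't move: handle at crop (350,318), front rim at (210–455, 400). Now I raise straight up and check the scene clear of the arm.

```bash
python3 -m inch '[{"tx":0,"ty":-0.001,"tz":-0.02,"wx":0,"wy":0,"wz":0,"claw":0.036},{"tx":0,"ty":0,"tz":-0.04,"wx":0,"wy":0,"wz":0,"claw":0.036},{"tx":0,"ty":0,"tz":-0.05,"wx":0,"wy":0,"wz":0,"claw":0.036},{"tx":0.04,"ty":0,"tz":-0.03,"wx":0,"wy":0,"wz":0,"claw":0.036},{"tx":0.05,"ty":0.02,"tz":0,"wx":0,"wy":0,"wz":0,"claw":0.036},{"tx":0.04,"ty":0.05,"tz":0,"wx":0,"wy":0,"wz":0,"claw":0.036},{"tx":0,"ty":0.06,"tz":0,"wx":0,"wy":0,"wz":0,"claw":0.036},{"tx":0,"ty":0.06,"tz":0,"wx":0,"wy":0,"wz":0,"claw":0.036}]'
python3 -m inch '[{"tx":0,"ty":0.06,"tz":0,"wx":0,"wy":0,"wz":0,"claw":0.036},{"tx":0,"ty":0.06,"tz":0,"wx":0,"wy":0,"wz":0,"claw":0.036},{"tx":0.02,"ty":0.06,"tz":0,"wx":0,"wy":0,"wz":0,"claw":0.036},{"tx":0.03,"ty":0.06,"tz":0,"wx":0,"wy":0,"wz":0,"claw":0.036},{"tx":0.03,"ty":0.05,"tz":0,"wx":0,"wy":0,"wz":0,"claw":0.036},{"tx":0.03,"ty":0.05,"tz":0,"wx":0,"wy":0,"wz":0,"claw":0.036},{"tx":0,"ty":0,"tz":0,"wx":0,"wy":0,"wz":0,"claw":0.036}]'
python3 - <<'E'
from h import *
snap("side","s28",None,1.5);snap("top","t28",None,1.5)
E
```

```text
clock: 16.73
eef_pos: [0.3629, 0.0509, 0.3158]
tcp_rot: [-0.004, 3.13, 0.001]
contact_force: [1.7, -0.7, 0.5]
gripper_width: 0.036
clock: 17.6
eef_pos: [0.2503, 0.3969, 0.3159]
tcp_rot: [-0.013, 3.123, 0.007]
contact_force: [-0.6, -0.7, 0.2]
gripper_width: 0.0361
```

View pics/s28.png

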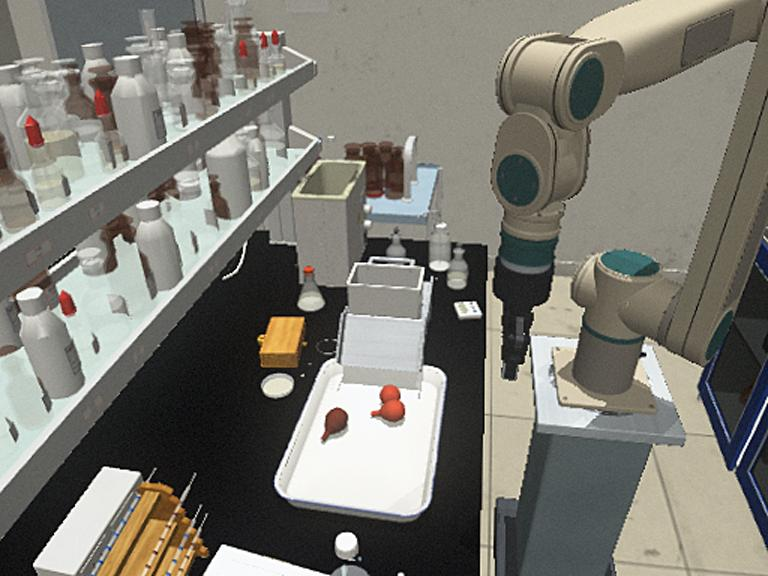

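View pics/t28.png

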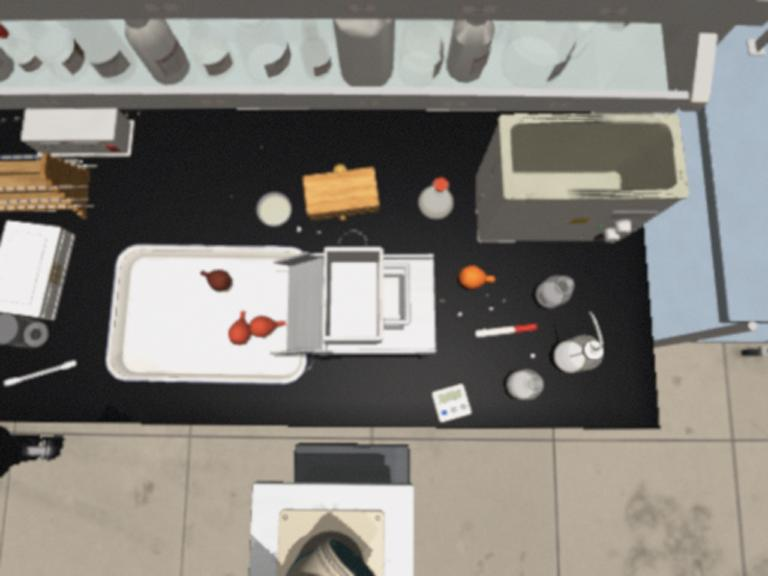

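```bash
python3 - <<'E'
from h import *
a=snap("top","t29",(165,150,335,250),4.7); 
b=cv2.imread("pics/top0.png"); c=cv2.cvtColor(bot.get_image("top"),cv2.COLOR_RGB2BGR)
d=cv2.absdiff(b,c).max(2); cv2.imwrite("pics/diff.png",d)
E
```

```text
(no output)
```

View pics/t29.png

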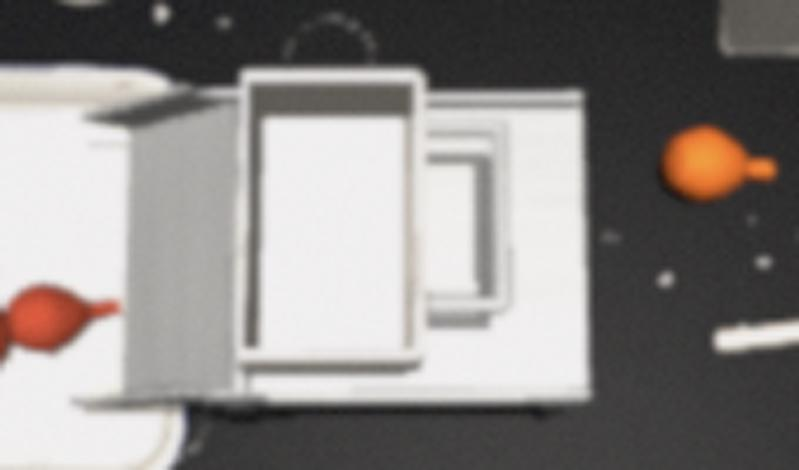

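View pics/diff.png

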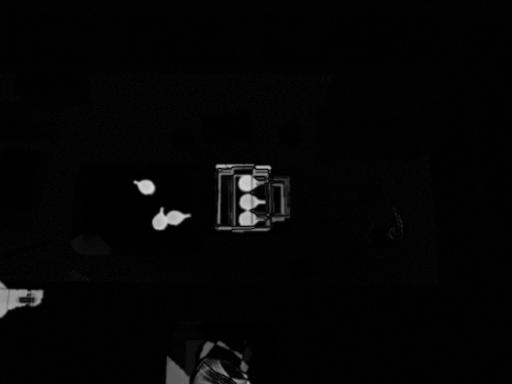

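```bash
python3 - <<'E'
from h import *
np.set_printoptions(precision=4,suppress=True)
T=lambda x,y:(165+(x+.5)/4.7-.5,150+(y+.5)/4.7-.5)
for p in [(240,70),(424,70),(421,367),(238,362)]: print(ray("top",T(*p),.205))
print("handle",ray("top",T(503,215),.194))
b=cv2.imread("pics/top0.png")[190:260,350:420]; c=cv2.cvtColor(bot.get_image("top"),cv2.COLOR_RGB2BGR)[190:260,350:420]
cv2.imwrite("pics/wb.png",cv2.resize(np.hstack([b,c]),None,fx=5,fy=5))
E
```

```text
[0.5796 0.0064 0.205 ]
[ 0.5804 -0.0967  0.205 ]
[ 0.4142 -0.0965  0.205 ]
[0.4161 0.0028 0.205 ]
handle [ 0.5003 -0.1414  0.194 ]
```

View pics/wb.png

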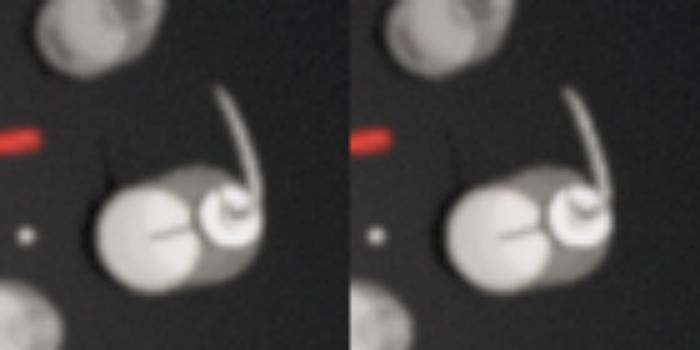

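```bash
python3 -c "
from rig import bot
print(bot.sense()['joint_velocities'].round(3)); print(bot.sign_off())"
```

```text
[-0.009 -0.002 -0.001  0.001  0.    -0.   ]
the job is handed in; nothing more can be done
None
```

I slid the tub home under the bar, where the push force rose from 3 N to about 12 N. I then tipped it over the bar on its arc and lowered it onto the chute, with about 9 N at contact. It lay there still hooked with the fingers opened. I swung it back, set it upright on the deck and let go. The job took about 18 s.

**Last checks:**
- All three bulbs are in the tray and the tub is empty and upright. The handle measured y = -0.141, the home value.
- The arm is clear of everything. The orange look-alike and the other things show no displacement against the first picture, apart from a sub-pixel difference at the wash bottle's nozzle.

**What was off:**
- The tub now sits about 4 mm to the side (+x) of where it started. That seems to be within the 6 mm of side clearance.
- On the way back, the handle slipped toward the fingertips at about 80–90 degrees. I loosened the fingers, lowered them and carried on with the handle loosely caged.
- The camera and the arm's own readings disagreed by about 3 mm on where the bar is along y.

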